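# Book the specimen pots into the drawer incubator and start it

### The job

Take the barcode scanner from its cradle and read each specimen pot's label, working along the row from the pot furthest from the incubator to the nearest, and last the incubator's own label, holding the scanner steady and square about 10 cm in front of each for a good second and a half. Then lay the scanner back in its cradle, stand all the pots upright in the open drawer, push the drawer fully home until its catch seats, and only then turn the rotary switch on. Leave the tub, slide box and dish stack where they are.

Things in the scene. Friction and masses are not known exactly. Their poses are not given: they have to be found in the camera images.
- scanner: Barcode scanner: a grey plastic bar with dark rubber sides, 112 long (x) x 40 wide (y) x 30 high (z) mm, 130 g; starts lying in its cradle. Origin at the centre of its underside, x along its length towards the window, z up (white button on top). Grip it across its 40 mm width at the middle, where the cradle is open.
- scanner_window (a point): Centre of the scanner's dark window on its front end face: 56 mm ahead of its origin, 15 mm above its underside, same axes. It reads along +x, by itself (no button), a label 40 to 150 mm ahead (best 90), within 15 mm of this x axis sideways and up or down, and within 0.5 rad of square, when held so for a second without a break.
- cradle: Pale grey cradle fixed to the bench: base 124 (x) x 74 (y) x 8 mm, two yokes 16 mm thick at x = -36 and +36 mm, the 56 mm between them open for fingers. The scanner lies along x, centred, either way round, its underside 30 mm above the bench, between flared cheeks 44 mm apart there and 60 mm at their tops (48 mm above the bench). Origin: centre of the base's underside.
- pot1: Specimen pot, at the end furthest from the incubator (may be absent): upright round pot, body 50 mm in diameter, white lid 53 mm in diameter between 48 and 62 mm above its underside; 62 mm high in all; 60 to 125 g. Origin at the centre of its underside, z up; the label is on its -x side. Stands on the bench at the start, the row being numbered from the end away from the incubator.
- pot2: Specimen pot, in the second place along the row (may be absent): upright round pot, body 50 mm in diameter, white lid 53 mm in diameter between 48 and 62 mm above its underside; 62 mm high in all; 60 to 125 g. Origin at the centre of its underside, z up; the label is on its -x side. Stands on the bench at the start, the row being numbered from the end away from the incubator.
- pot3: Specimen pot, in the third place along the row (may be absent): upright round pot, body 50 mm in diameter, white lid 53 mm in diameter between 48 and 62 mm above its underside; 62 mm high in all; 60 to 125 g. Origin at the centre of its underside, z up; the label is on its -x side. Stands on the bench at the start, the row being numbered from the end away from the incubator.
- pot4: Specimen pot, at the end nearest the incubator (may be absent): upright round pot, body 50 mm in diameter, white lid 53 mm in diameter between 48 and 62 mm above its underside; 62 mm high in all; 60 to 125 g. Origin at the centre of its underside, z up; the label is on its -x side. Stands on the bench at the start, the row being numbered from the end away from the incubator.
- pot1_label (a point): Centre of the barcode label of pot 1, 28 mm high and 31 mm wide, wrapped on the pot's -x side 30 mm above its underside; axes are the pot's, so the label faces along -x and the scanner must look along +x.
- pot2_label (a point): Centre of the barcode label of pot 2, 28 mm high and 31 mm wide, wrapped on the pot's -x side 30 mm above its underside; axes are the pot's, so the label faces along -x and the scanner must look along +x.
- pot3_label (a point): Centre of the barcode label of pot 3, 28 mm high and 31 mm wide, wrapped on the pot's -x side 30 mm above its underside; axes are the pot's, so the label faces along -x and the scanner must look along +x.
- pot4_label (a point): Centre of the barcode label of pot 4, 28 mm high and 31 mm wide, wrapped on the pot's -x side 30 mm above its underside; axes are the pot's, so the label faces along -x and the scanner must look along +x.
- incubator: Bench incubator, fixed: off-white case 260 deep (x) x 340 wide (y) x 140 mm high. Origin: centre of its underside, on the bench; its front face (x = -130 mm) faces -x, towards the robot. Drawer bay at the right (y -170 to +90 mm), control bay at the left (y +90 to +170 mm) with the switch on its top and the label on its front.
- incubator_label (a point): Centre of the incubator's barcode label, 44 mm wide and 30 mm high, flat on the front of the control bay 88 mm above the bench, beside the drawer; axes are the incubator's: it faces along -x and the scanner must look along +x. Below it is a dark display.
- drawer (a joint): How far the drawer is out, m: 0 is home, 0.165 fully out; starts 0.145 to 0.16 out. It slides along the incubator's x (out is -x) with 1 to 2 N of friction; near home a sprung catch resists with about 5 N and, from 7 mm on, pulls it home and keeps it there.
- drawer_floor (a point): Centre of the drawer's inner floor, 24 mm above the bench, incubator's axes; moves with the drawer. Inner space 188 (x) x 244 (y) mm, side and back walls 34 mm high; the front panel reaches 122 mm above the bench, its inner face 101 mm in front (-x) of this point. Only the part in front of the incubator's face is open from above; a pot fits anywhere on the floor.
- drawer_handle (a point): Middle of the drawer's steel bar handle: a level bar along y, 130 mm long and about 10 mm thick, 35 mm in front of the front panel and 95 mm above the bench, incubator's axes; moves with the drawer. The drawer can be pushed on this bar.
- switch (a joint): Angle of the rotary switch, rad: 0 is off, 1.047 (60 degrees) is on, growing clockwise as seen from above. Sprung to rest at either end: about 0.08 N m carries it over the middle.
- switch_grip (a point): On the switch's upright axis in the middle of its black bar grip, 168 mm above the bench; turns with the switch. The bar is 58 mm long and 14 mm thick, reaches 12 mm above this point and down to a round flange (48 mm across) 16 mm below it, and lies along this point's x (the incubator's x when off). The case's top is 28 mm below.
- reagent_tub: White tub with a screw lid, 84 mm across and 105 mm high; not to be moved. Origin at the centre of its underside.
- slide_box: Blue slide box 87 x 132 x 38 mm; not to be moved. Origin at the centre of its underside.
- dish_stack: Stack of three pale dishes, 90 mm across and 45 mm high; not to be moved. Origin at the centre of its underside.
Things that resemble listed ones, but are neither listed nor needed, are in the scene too. Several things have the shape of the scanner; the one meant has the colours described above. Leave any blue look-alike of the pot4 alone.

How it is judged:
On the way, in this order (a step that is already met when the one before it is completed fails the run):
1. the scanner has read the label of pot 1 (the pot at the end furthest from the incubator), held steady on it for a second (x of pot1_label in the frame of scanner_window between 0.04 and 0.15 m and y of pot1_label in the frame of scanner_window between -0.015 and 0.015 m and z of pot1_label in the frame of scanner_window between -0.015 and 0.015 m and x of scanner_window in the frame of pot1_label below -0.03 m and angle between the x axis of scanner_window and the x axis of pot1_label, either way round below 0.5 rad), for 1 s.
2. the scanner has read the label of pot 2 (the pot in the second place along the row), held steady on it for a second (x of pot2_label in the frame of scanner_window between 0.04 and 0.15 m and y of pot2_label in the frame of scanner_window between -0.015 and 0.015 m and z of pot2_label in the frame of scanner_window between -0.015 and 0.015 m and x of scanner_window in the frame of pot2_label below -0.03 m and angle between the x axis of scanner_window and the x axis of pot2_label, either way round below 0.5 rad), for 1 s.
3. the scanner has read the label of pot 3 (the pot in the third place along the row), held steady on it for a second (x of pot3_label in the frame of scanner_window between 0.04 and 0.15 m and y of pot3_label in the frame of scanner_window between -0.015 and 0.015 m and z of pot3_label in the frame of scanner_window between -0.015 and 0.015 m and x of scanner_window in the frame of pot3_label below -0.03 m and angle between the x axis of scanner_window and the x axis of pot3_label, either way round below 0.5 rad), for 1 s.
4. the scanner has read the label of pot 4 (the pot at the end nearest the incubator), held steady on it for a second (x of pot4_label in the frame of scanner_window between 0.04 and 0.15 m and y of pot4_label in the frame of scanner_window between -0.015 and 0.015 m and z of pot4_label in the frame of scanner_window between -0.015 and 0.015 m and x of scanner_window in the frame of pot4_label below -0.03 m and angle between the x axis of scanner_window and the x axis of pot4_label, either way round below 0.5 rad), for 1 s.
5. the scanner has read the incubator's label, held steady on it for a second (x of incubator_label in the frame of scanner_window between 0.04 and 0.15 m and y of incubator_label in the frame of scanner_window between -0.015 and 0.015 m and z of incubator_label in the frame of scanner_window between -0.015 and 0.015 m and x of scanner_window in the frame of incubator_label below -0.03 m and angle between the x axis of scanner_window and the x axis of incubator_label, either way round below 0.5 rad), for 1 s.
6. the scanner lies in its cradle and all the pots stand upright in the drawer (x of pot1 in the frame of drawer_floor between -0.1 and 0.1 m and y of pot1 in the frame of drawer_floor between -0.125 and 0.125 m and z of pot1 in the frame of drawer_floor between -0.006 and 0.01 m and angle between each of pot1, pot2, pot3, pot4, scanner's own z axis and vertical below 0.15 rad and linear speed of each of pot1, pot2, pot3, pot4, scanner below 0.03 m/s and x of pot2 in the frame of drawer_floor between -0.1 and 0.1 m and y of pot2 in the frame of drawer_floor between -0.125 and 0.125 m and z of pot2 in the frame of drawer_floor between -0.006 and 0.01 m and x of pot3 in the frame of drawer_floor between -0.1 and 0.1 m and y of pot3 in the frame of drawer_floor between -0.125 and 0.125 m and z of pot3 in the frame of drawer_floor between -0.006 and 0.01 m and x of pot4 in the frame of drawer_floor between -0.1 and 0.1 m and y of pot4 in the frame of drawer_floor between -0.125 and 0.125 m and z of pot4 in the frame of drawer_floor between -0.006 and 0.01 m and x of scanner in the frame of cradle between -0.02 and 0.02 m and y of scanner in the frame of cradle between -0.01 and 0.01 m and z of scanner in the frame of cradle between 0.022 and 0.038 m and angle between the x axis of scanner and the x axis of cradle, either way round below 0.15 rad), for 0.2 s.
7. the drawer is home (value of joint drawer below 0.004 m), for 0.3 s.
8. the switch is turned on (value of joint switch above 0.95 rad), for 0.3 s.
At the end, for the whole second after the job is handed in: Every pot upright (0.15 rad) and at rest on the drawer's floor, drawer home (4 mm), switch on (over 0.95 rad), scanner at rest in its cradle, right way up, either way round (20 mm along, 10 mm across, underside 22 to 38 mm above the bench, 0.15 rad) (all of step 6 and value of joint drawer below 0.004 m and value of joint switch above 0.95 rad); the robot touches nothing.
It fails at once if the reagent tub is moved more than 3 cm (distance of reagent_tub from where it was at the start of the episode above 0.03 m).
It fails at once if the slide box is moved more than 3 cm (distance of slide_box from where it was at the start of the episode above 0.03 m).
It fails at once if the dish stack is moved more than 3 cm (distance of dish_stack from where it was at the start of the episode above 0.03 m).
Of pot1, pot2, pot3, pot4 only 2 to 4 are there at a start; the rules pass over those that are not, and their reading is None.
At some moment in a run one of pot1, pot2, pot3, pot4 may be knocked a few centimetres aside while the robot is not near it.
It also fails if it takes over 210 s, if anything falls off the work surface, if the arm or the gripper's body presses on something with over 40 N, if the wrist force passes 120 N, or if a joint passes its speed limit or range.

### The arm

A 6-joint arm with a two-finger parallel gripper is mounted at the origin on the work surface. World frame = base frame: x ahead of the robot, y to its left, z up, the work surface at z = 0. Lengths are in m, angles in rad, forces in N, time in s.
With the tool pointing down it reaches from about 0.35 to 0.85 m from the base axis. Payload 8.1 kg.
Tool frame: the origin (TCP) lies on the centre line of the jaws, within the pads' length; the fingertips stand robot.tips_ahead ahead of it and the grasp point (between the pads) lies 6 mm ahead of it (robot.tips_ahead is the distance from the TCP to the fingertips, in m); z points along the fingers, y is the line along which they close (so a half turn about z gives the same grasp; the last joint's range is limited). The gripper opens to 93 mm and grips with 3 to 60 N. Pads are 15 mm wide; open, the fingers measure 128 mm over their backs; the gripper's body (75 mm by 188 mm) begins 65 mm behind the grasp point.
Start: joints at [1.054, 0.13, 1.488, -0, 1.523, -0.085], TCP at [0.251, 0.545, 0.244] pointing down, gripper open.
Joint ranges: [-2.96, 2.96], [-0.89, 2.26], [0.02, 2.5], [-1.34, 4.48], [0, 2.73], [-2.66, 2.66]. Speed limits (rad/s): [2.39, 2.39, 2.79, 3.14, 3.14, 3.14].

### API

Orientations are given as a rotation vector (axis times angle).
In Python, from plant import robot gives the robot as it stands.
- The arm moves only by the tool apply_moves, never from a script. Its arguments are lists of equal length, an entry for each row: "delta_pos": the shift along the tool's x, y, z in cm, a list of three; "twist": the turn about the tool's z in rad. A call has 1 to 8 rows; each row shifts and turns the commanded pose from where the row before left it, along the tool's axes as they then stand; what a row does not reach is not made up. A row lasts 1/8 s, in which the tool goes at most 62.5 mm and 10.7 degrees, less where a joint would pass 70% of its speed; a pose out of reach is approached as far as the arm can. A call with a gripper value outside its range is refused whole. "gripper" is the finger opening in cm, from 0 to 9.3, set as the call begins (left out, the last holds). The fingers move at their own pace and stop on an object; "squeeze" is the grip in N (left out, the last holds). Time passes only in rows, so rows that do not move let the fingers close. It gives the time, the measured TCP pose, the force, the opening and the grip force at its end, in the units of the state.
- robot.read_state(): the state, without advancing time (a new reading comes with each control period).
- robot.read_camera(name): name is "scene" or "side" or "wrist"; returns a dict with "frame" (400x640x3 uint8, red, green, blue), "vertical_fov" (degrees; the focal length in pixels is half the picture's height over the tangent of half this angle, whatever the lens; pixels are square), "cx", "cy" (the principal point, pixels), "R" (3x3) and "t" (3): a world point X has camera coordinates R X + t. Camera axes: x right, y down, z forward; pixel columns grow to the right and rows downward; lengths in m; the calibration is good to about 2 mm. A picture is of the moment at which its call begins. There is no depth.
- robot.close_job(): hands the job in; it is judged then, once.
The state is a dict: "t": time; "q": joint angles; "dq": joint speeds; "joint_torque": joint torques, N m; "tool_pos": TCP position; "orientation": TCP orientation; "force": force on the tool from outside, world axes, zero at the start; "wrist_torque": the same for the moment, N m; "opening": finger opening in m; "gripper_force": force on a finger pad.
Only numpy, scipy, OpenCV 4.12 (cv2) and the standard library are available. Lean on these libraries where they do the work, as an engineer would, in place of code of your own. Each camera call takes 0.05 s, during which the arm holds its last target. There are 200 camera calls.

## Working session

There is one attempt and no reset: what is moved stays moved. The work goes in short steps, Python scripts to look and compute and a tool call to move; the robot and the scene stay as the last step left them, time stands still between calls to the robot, and variables do not carry over. Pictures are saved under pics/ and viewed, at most 14 in all, crops included, and the job is handed in when it is done.

Besides the shell and the picture viewer there is one more tool, called after "Emit:" by a JSON object that holds its "method" and its "body", one argument or row to a line. apply_moves: Moves the arm, as the interface text tells. Its arguments: {"type":"object","properties":{"delta_pos":{"type":"array"},"twist":{"type":"array"},"gripper":{"type":"number"},"squeeze":{"type":"number"}},"required":["delta_pos","twist"]}

```bash
mkdir -p pics; ls
python3 - <<'E'
from plant import robot
import cv2,numpy as np
print(robot.read_state(), robot.tips_ahead)
for n in ("scene","side","wrist"):
    c=robot.read_camera(n); cv2.imwrite(f"pics/{n}0.png",cv2.cvtColor(c["frame"],cv2.COLOR_RGB2BGR))
    print(n,c["vertical_fov"],c["cx"],c["cy"],np.round(c["R"],4).tolist(),np.round(c["t"],4).tolist())
E
```

```text
pics
{'t': 0.0, 'q': array([ 1.05361617e+00,  1.31158020e-01,  1.48922903e+00, -1.36948765e-05,
        1.52306713e+00, -8.54001784e-02]), 'dq': array([-1.08722794e-03, -9.79350394e-04,  8.95336145e-04, -1.48863768e-03,
       -1.19689940e-05,  3.07618521e-04]), 'joint_torque': array([-8.55401158e-04, -5.59840930e+01, -4.91765428e+01,  7.68874283e-02,
        3.51727707e-02, -1.69158075e-04]), 'tool_pos': array([0.25081494, 0.54447987, 0.24261692]), 'orientation': array([-6.72865233e-01, -3.06813631e+00,  2.79825707e-03]), 'force': array([-0.215805  ,  0.19545218, -0.24012055]), 'wrist_torque': array([ 0.05192007, -0.00016806, -0.04852218]), 'gripper_force': 0.0, 'opening': 0.09292285642561146} 0.025
scene 47.89832361217575 316.931488536612 194.88788873910653 [[-0.8462, 0.5328, 0.006], [0.2898, 0.4698, -0.8339], [-0.4471, -0.7039, -0.5519]] [0.4132, -0.0797, 1.7335]
side 57.7932859021393 319.5716876407369 201.55720964978113 [[0.7958, -0.6052, 0.0192], [-0.4146, -0.5677, -0.7112], [0.4413, 0.5581, -0.7027]] [-0.3755, 0.3673, 1.1041]
wrist 61.81413719593657 318.2913048760853 202.68874430360063 [[0.4186, 0.9082, -0.002], [0.8769, -0.4036, 0.2609], [0.2362, -0.1109, -0.9654]] [-0.5978, -0.0294, 0.3906]
```

View pics/scene0.png

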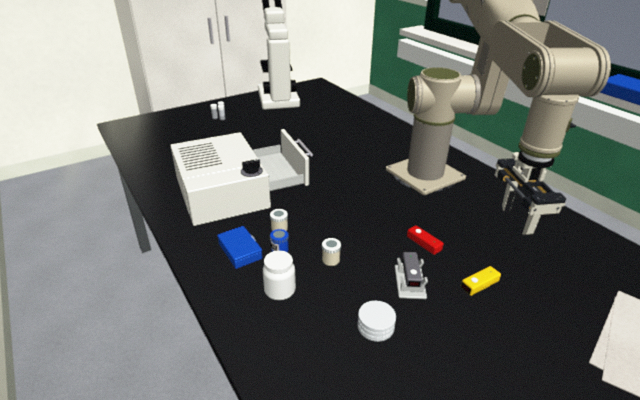

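View pics/side0.png

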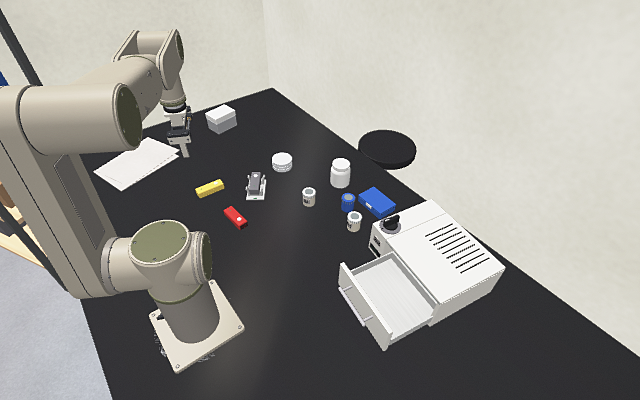

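The scene picture shows white pots at (331,250) and (279,220), with a blue look-alike at (279,240). The scanner in its cradle is at (410,270), with red (425,238) and yellow (482,280) decoys. The side picture shows pots at (309,197) and (354,221), blue at (348,202), scanner at (256,183), and the incubator lower right. Next I'll enlarge the side view.

Run:
```python
import cv2
a=cv2.imread("pics/side0.png")[140:350,220:510]
cv2.imwrite("pics/sc.png",cv2.resize(a,None,fx=2.75,fy=2.75,interpolation=cv2.INTER_CUBIC))
a=cv2.imread("pics/scene0.png")[120:310,160:450]
cv2.imwrite("pics/cc.png",cv2.resize(a,None,fx=2.75,fy=2.75,interpolation=cv2.INTER_CUBIC))
```

```text
(no output)
```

View pics/sc.png

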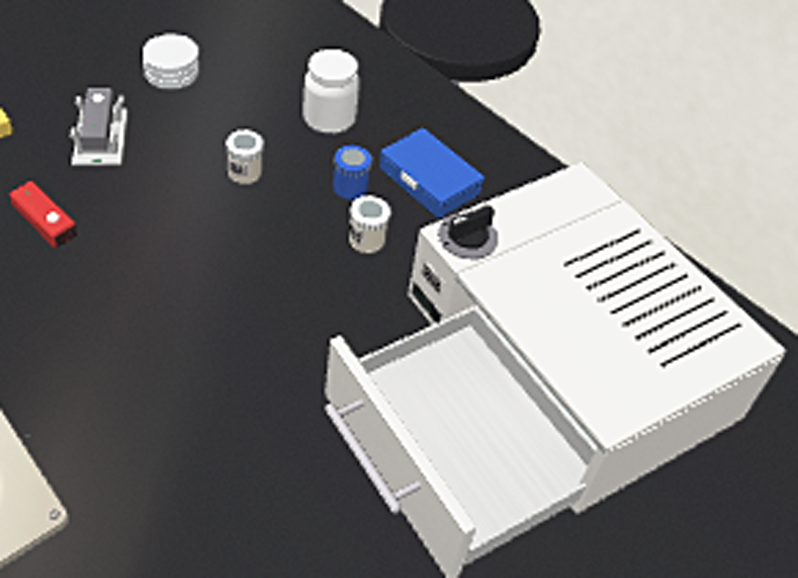

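View pics/cc.png

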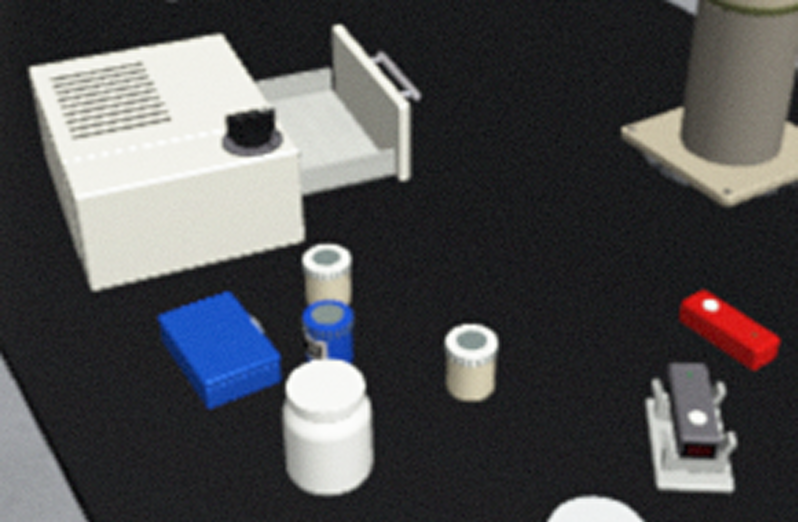

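```bash
cat > h.py <<'E'
import numpy as np, cv2
from plant import robot
def cam(n):
    c=robot.read_camera(n); c["f"]=200/np.tan(np.radians(c["vertical_fov"]/2)); return c
def ray(c,p):
    R=np.array(c["R"]);t=np.array(c["t"])
    return -R.T@t, R.T@np.array([(p[0]-c["cx"])/c["f"],(p[1]-c["cy"])/c["f"],1])
def onz(c,p,z):
    o,d=ray(c,p); return o+d*(z-o[2])/d[2]
def proj(c,X):
    X=np.atleast_2d(X)@np.array(c["R"]).T+np.array(c["t"]); return X[:,:2]/X[:,2:]*c["f"]+[c["cx"],c["cy"]]
def save(c,name,crop=None,k=1):
    im=cv2.cvtColor(c["frame"],cv2.COLOR_RGB2BGR)
    if crop: im=im[crop[1]:crop[3],crop[0]:crop[2]]
    cv2.imwrite(f"pics/{name}.png",cv2.resize(im,None,fx=k,fy=k,interpolation=cv2.INTER_CUBIC))
def tri(ps):
    A=np.zeros((3,3));b=np.zeros(3)
    for c,p in ps:
        o,d=ray(c,p);d=d/np.linalg.norm(d);M=np.eye(3)-np.outer(d,d);A+=M;b+=M@o
    return np.linalg.solve(A,b)
E
python3 - <<'E'
from h import *
S=cam("side");C=cam("scene")
s=lambda x,y:(x/2.75+220,y/2.75+140)
c=lambda x,y:(x/2.75+160,y/2.75+120)
np.set_printoptions(precision=4,suppress=True)
for n,z,a,b in [("potA",.062,(245,141),(471,341)),("potB",.062,(371,208),(327,257)),("blue",.062,(353,157),(328,314)),
 ("incFL",.14,(422,237),(301,152)),("incBL",.14,(580,165),(80,193)),("incBR",.14,(784,350),(30,68)),
 ("scan button",.062,(98,98),(697,417)),("switch top",.18,(472,215),(250,117)),("panelL",.122,(333,340),(407,100)),("panelR",.122,(472,530),(337,28)),
 ("tub",.105,(333,67),(325,383)),("red btn",.03,(52,217),(710,305))]:
    print(n,onz(S,s(*a),z),onz(C,c(*b),z),tri([(S,s(*a)),(C,c(*b))]))
print("scanner S",[onz(S,s(*p),.06)[:2] for p in[(85,88),(111,90),(105,148),(83,146)]])
print("scanner C",[onz(C,c(*p),.06)[:2] for p in[(669,366),(706,363),(718,440),(678,443)]])
print("cradle",[onz(C,c(*p),.008)[:2] for p in[(655,487),(733,487),(646,400)]],[onz(S,s(*p),.008)[:2] for p in[(72,162),(122,163)]])
print("handle",[onz(S,s(*p),.095)[:2] for p in[(330,407),(396,507)]])
print("sw bar",[onz(S,s(*p),.18)[:2] for p in[(450,219),(491,208)]])
print("dish",onz(S,s(171,48),.045),"box",[onz(S,s(*p),.038)[:2] for p in[(381,160),(424,130),(482,179)]])
E
```

```text
potA [0.5823 0.216  0.062 ] [0.5793 0.2207 0.062 ] [0.5807 0.2182 0.0611]
potB [0.6419 0.0083 0.062 ] [0.636  0.0109 0.062 ] [0.6385 0.0092 0.0626]
blue [0.6869 0.0985 0.062 ] [0.6841 0.103  0.062 ] [0.6853 0.1002 0.0611]
incFL [ 0.6062 -0.1158  0.14  ] [ 0.6111 -0.0932  0.14  ] [ 0.6079 -0.1094  0.1319]
incBL [ 0.8602 -0.1467  0.14  ] [ 0.8598 -0.1428  0.14  ] [ 0.8599 -0.1458  0.1389]
incBR [ 0.815  -0.4751  0.14  ] [ 0.8153 -0.4695  0.14  ] [ 0.8151 -0.4744  0.1384]
scan button [0.4594 0.4227 0.062 ] [0.4575 0.43   0.062 ] [0.4585 0.4273 0.0599]
switch top [ 0.6498 -0.1485  0.18  ] [ 0.6541 -0.1339  0.18  ] [ 0.6516 -0.1448  0.1748]
panelL [ 0.4316 -0.159   0.122 ] [ 0.4228 -0.1648  0.122 ] [ 0.4278 -0.1601  0.1259]
panelR [ 0.3974 -0.411   0.122 ] [ 0.3969 -0.4002  0.122 ] [ 0.3959 -0.4088  0.1191]
tub [0.7575 0.2324 0.105 ] [0.7599 0.242  0.105 ] [0.7592 0.2367 0.1011]
red btn [0.2982 0.2761 0.03  ] [0.2943 0.278  0.03  ] [0.2967 0.2776 0.0303]
scanner S [array([0.4562, 0.4567]), array([0.4858, 0.4295]), array([0.4132, 0.3237]), array([0.39  , 0.3458])]
scanner C [array([0.4289, 0.3574]), array([0.3937, 0.3738]), array([0.4603, 0.4625]), array([0.4952, 0.4456])]
cradle [array([0.513 , 0.4418]), array([0.4492, 0.4814]), array([0.4401, 0.343 ])] [array([0.3822, 0.3768]), array([0.4408, 0.3315])]
handle [array([ 0.3858, -0.2116]), array([ 0.3656, -0.341 ])]
sw bar [array([ 0.6241, -0.1377]), array([ 0.6764, -0.1539])]
dish [0.6261 0.4799 0.045 ] box [array([0.7334, 0.0875]), array([0.8291, 0.0979]), array([ 0.8245, -0.0273])]
```

The crops confirm two white pots, A (crop 245,141) and B (371,208). The blue pot is the look-alike to leave alone. The grey and dark scanner in the cradle (scene crop 697,417) is the one meant, with its window end facing the scene camera; the red and yellow bars have the wrong colours. Next I'll take a wrist view from above to refine.

Emit:
{"method": "apply_moves", "body": {
  "delta_pos": [
    [-4.4,-2,-0.75],
    [-4.4,-2,-0.75],
    [-4.4,-2,-0.75],
    [-4.4,-2,-0.75],
    [-4.4,-2,-0.75],
    [-4.4,-2,-0.75],
    [-4.4,-2,-0.75],
    [-4.2,-2.3,-0.75]
  ],
  "twist": [0,0,0,0,0,0,0,0]
}}

```text
t: 1.25
tool_pos: [0.5016, 0.2491, 0.3038]
orientation: [0.673, 3.069, 0.0]
force: [1.0, 0.2, -0.4]
opening: 0.0927
gripper_force: 0.0
```

Emit:
{"method": "apply_moves", "body": {
  "delta_pos": [
    [0,0,0],
    [0,0,0],
    [0,0,0]
  ],
  "twist": [0,0,0]
}}

```text
t: 1.62
tool_pos: [0.4999, 0.2514, 0.3033]
orientation: [-0.671, -3.068, 0.0]
force: [0.2, -0.3, 0.3]
opening: 0.0927
gripper_force: 0.0
```

Run:
```python
from h import *
c=cam("wrist");save(c,"w1",None,1.25)
print(robot.read_state()["tool_pos"])
```

```text
[0.49992151 0.25147657 0.30333567]
```

View pics/w1.png

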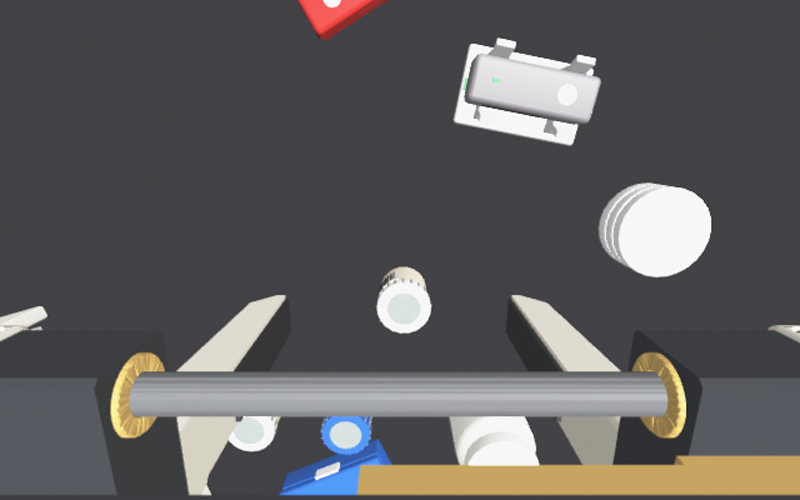

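The wrist view shows the scanner top at about (534,89) in the enlarged picture, with its button and window end on the right. The cradle corners are at (468,43), (455,123) and (573,145). Pot A's lid is at (404,307) and pot B's at (252,430).

Run:
```python
from h import *
np.set_printoptions(precision=4,suppress=True)
c=cam("wrist");s=lambda *p:(p[0]/1.25,p[1]/1.25)
P=[onz(c,s(*p),.06) for p in[(480,54),(601,79),(590,122),(467,99)]]
print([p[:2] for p in P],np.mean(P,0));d=P[1]+P[2]-P[0]-P[3];print(np.degrees(np.arctan2(d[1],d[0])),np.linalg.norm(d)/2)
Q=[onz(c,s(*p),.008) for p in[(468,43),(455,123),(573,145)]]
print([p[:2] for p in Q],(Q[0]+Q[2])/2,np.linalg.norm(Q[2]-Q[1]),np.linalg.norm(Q[0]-Q[1]),np.degrees(np.arctan2(*(Q[2]-Q[1])[1::-1])))
print("A",onz(c,s(404,307),.062),"B",onz(c,s(252,431),.062))
im=cv2.cvtColor(c["frame"],cv2.COLOR_RGB2BGR)[200:275,290:350]
a=cv2.resize(im,None,fx=6,fy=6,interpolation=cv2.INTER_CUBIC)
S=cam("side"); im=cv2.cvtColor(S["frame"],cv2.COLOR_RGB2BGR)[180:240,295:370]
b=cv2.resize(im,None,fx=5.6,fy=6,interpolation=cv2.INTER_CUBIC);b=cv2.copyMakeBorder(b,0,450-b.shape[0],0,0,0)
cv2.imwrite("pics/lab.png",np.hstack([a,b]))
```

```text
[array([0.3974, 0.3733]), array([0.4589, 0.4602]), array([0.4887, 0.4408]), array([0.426 , 0.3498])] [0.4428 0.4061 0.06  ]
55.08112096567787 0.10847728628033299
[array([0.3789, 0.379 ]), array([0.441 , 0.3397]), array([0.5104, 0.44  ])] [0.4447 0.4095 0.008 ] 0.121925539775623 0.07345229708889132 55.31496877111633
A [0.5786 0.2205 0.062 ] B [0.6405 0.0136 0.062 ]
```

View pics/lab.png

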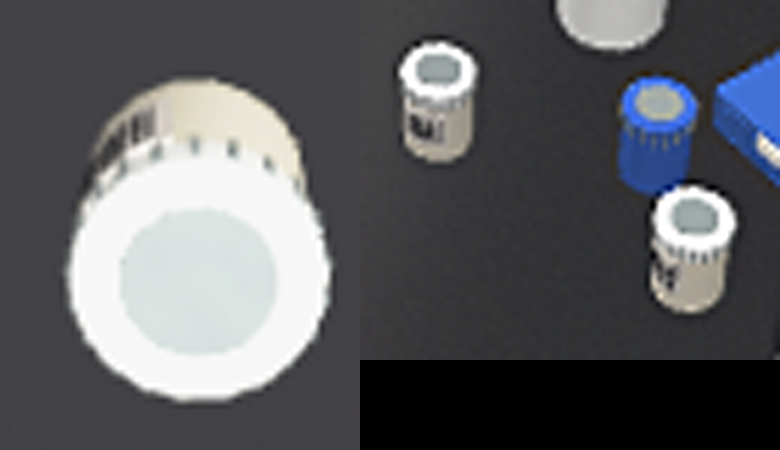

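Run:
```python
from h import *
np.set_printoptions(precision=2,suppress=True)
W=cam("wrist");S=cam("side")
A=np.array([.580,.219,0]);B=np.array([.639,.0105,0])
def p(c,P,az,z): a=np.radians(az);return proj(c,P+[.025*np.cos(a),.025*np.sin(a),z])[0]
# crop coords
print("W A lid",(proj(W,A+[0,0,.062])[0]-[290,200])*6)
f=lambda u:(u-[295,180])*[5.6,6]+[360,0]
print("S lids",f(proj(S,A+[0,0,.062])[0]),f(proj(S,B+[0,0,.062])[0]))
for az in range(110,260,10): print(az,(p(W,A,az,.04)-[290,200])*6,f(p(S,A,az,.03)),f(p(S,B,az,.03)))
```

```text
W A lid [195.47 280.85]
S lids [433.75  66.49] [690.03 213.7 ]
110 [277.92 164.09] [405.28  87.02] [653.78 232.18]
120 [262.51 151.55] [402.3   90.91] [651.11 236.62]
130 [244.94 141.73] [400.27  95.14] [649.48 241.44]
140 [225.77 134.95] [399.25  99.57] [648.95 246.49]
150 [205.6  131.45] [399.28 104.07] [649.55 251.62]
160 [185.07 131.33] [400.36 108.51] [651.26 256.68]
170 [164.84 134.6 ] [402.48 112.74] [654.04 261.5 ]
180 [145.53 141.14] [405.56 116.65] [657.8  265.95]
190 [127.77 150.75] [409.52 120.09] [662.45 269.87]
200 [112.11 163.12] [414.24 122.97] [667.83 273.14]
210 [ 99.02 177.83] [419.58 125.19] [673.78 275.67]
220 [ 88.9  194.41] [425.36 126.68] [680.12 277.35]
230 [ 82.04 212.34] [431.41 127.39] [686.64 278.15]
240 [ 78.63 231.06] [437.54 127.3 ] [693.14 278.03]
250 [ 78.75 249.99] [443.55 126.41] [699.42 277.  ]
```

```bash
cat >> h.py <<'E'
from scipy.spatial.transform import Rotation as Ro
def go(x,y,z,deg,st=None):
    "tool-frame shift (cm) from the present pose to x,y,z and twist (rad) to tool-x heading deg (shift first, then twist)"
    st=st or robot.read_state(); M=Ro.from_rotvec(st["orientation"]).as_matrix()
    h=np.degrees(np.arctan2(M[1,0],M[0,0])); tw=-np.radians((deg-h+180)%360-180)
    d=M.T@(np.array([x,y,z])-st["tool_pos"])*100
    print("shift cm",np.round(d,2),"twist",round(tw,3),"heading",round(h,1),"tilt",round(np.degrees(np.arccos(-M[2,2])),2)); return d
E
python3 -c "
from h import *
go(.4435,.407,.16,55.2)"
```

```text
shift cm [11.67 11.8  14.36] twist 1.748 heading 155.3 tilt 0.01
```

Emit:
{"method": "apply_moves", "body": {
  "delta_pos": [
    [2.9,2.94,3.58],
    [2.9,2.94,3.58],
    [2.9,2.94,3.58],
    [2.9,2.94,3.58],
    [0,0,0],
    [0,0,0],
    [0,0,0],
    [0,0,0]
  ],
  "twist": [0,0,0,0,0.175,0.175,0.175,0.175]
}}

```text
t: 2.88
tool_pos: [0.4443, 0.4061, 0.1604]
orientation: [-1.691, -2.647, 0.0]
force: [0.3, -0.4, 0.2]
opening: 0.0933
gripper_force: 0.0
```

Emit:
{"method": "apply_moves", "body": {
  "delta_pos": [
    [0,0,0],
    [0,0,0],
    [0,0,0],
    [0,0,0],
    [0,0,0],
    [0,0,0],
    [0,0,0],
    [0,0,0]
  ],
  "twist": [0.175,0.175,0.175,0.175,0.175,0.172,0,0]
}}

```text
t: 3.88
tool_pos: [0.4445, 0.4059, 0.1604]
orientation: [2.781, 1.46, -0.0]
force: [0.5, -0.1, -1.1]
opening: 0.0933
gripper_force: 0.0
```

Run:
```python
from h import *
go(.4435,.407,.052,55.2)
c=cam("wrist");save(c,"w2",None,1.25)
for X in [(.4435,.407,.06)]: print(proj(c,X)*1.25)
```

```text
shift cm [ 0.04 -0.14 10.84] twist 0.004 heading 55.4 tilt 0.0
[[397.05201985 261.74338163]]
```

View pics/w2.png

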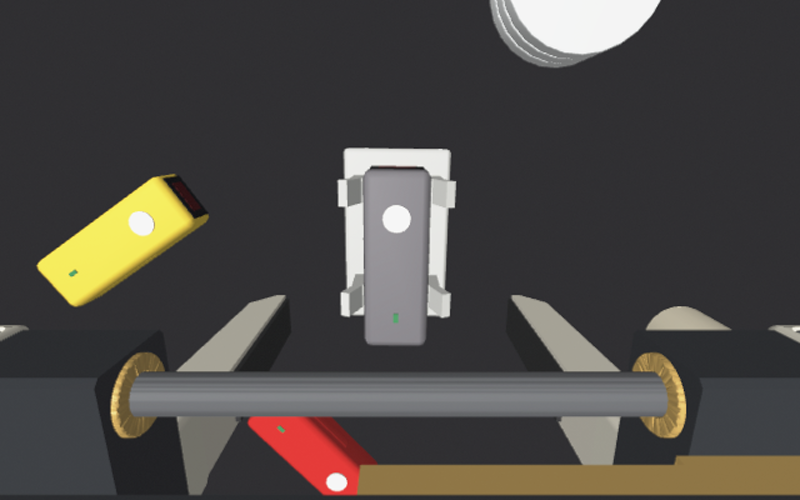

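The grey scanner is centred at (397,258) and square in its cradle, with its window forward (up in the picture). Descending to grip.

Emit:
{"method": "apply_moves", "body": {
  "delta_pos": [
    [0,-0.07,3],
    [0,0,3],
    [0,0,2.8],
    [0,0,2],
    [0,0,0],
    [0,0,0]
  ],
  "twist": [0,0,0,0,0,0]
}}

```text
t: 4.68
tool_pos: [0.4447, 0.4067, 0.0536]
orientation: [-2.784, -1.455, -0.002]
force: [0.8, 0.5, -0.1]
opening: 0.0928
gripper_force: 0.0
```

Emit:
{"method": "apply_moves", "body": {
  "delta_pos": [
    [0,0,0],
    [0,0,0],
    [0,0,0],
    [0,0,0],
    [0,0,0],
    [0,0,0],
    [0,0,0],
    [0,0,0]
  ],
  "twist": [0,0,0,0,0,0,0,0],
  "gripper": 3,
  "squeeze": 25
}}

```text
t: 5.68
tool_pos: [0.444, 0.4062, 0.0524]
orientation: [-2.785, -1.455, 0.0]
force: [-0.1, 0.2, 0.1]
opening: 0.0399
gripper_force: 25.0
```

Run:
```python
from h import *
s=robot.read_state();print(s["tool_pos"],s["opening"],s["gripper_force"],s["force"])
S=cam("side");print(np.round(proj(S,[.58,.219,.062])),np.round(proj(S,[.639,.0105,.062])));save(S,"s2",(290,175,370,245),6)
go(.429,.1385,.16,27)
```

```text
[0.44396333 0.4061718  0.05239305] 0.03993330509361163 24.995653331279755 [-0.14101469  0.24079057  0.13585174]
[[308. 191.]] [[354. 216.]]
shift cm [-22.83  14.06 -10.76] twist 0.492 heading 55.2 tilt 0.01
```

Emit:
{"method": "apply_moves", "body": {
  "delta_pos": [
    [0,0,-3],
    [0,0,-3.8],
    [0,0,-3.96],
    [-3.8,2.34,0],
    [-3.8,2.34,0],
    [-3.8,2.34,0],
    [-3.8,2.34,0],
    [-3.8,2.34,0]
  ],
  "twist": [0,0,0,0,0,0,0,0]
}}

```text
t: 6.72
tool_pos: [0.4312, 0.182, 0.1599]
orientation: [2.784, 1.455, 0.0]
force: [0.7, -1.0, -1.6]
opening: 0.0398
gripper_force: 25.0
```

Emit:
{"method": "apply_moves", "body": {
  "delta_pos": [
    [-3.83,2.36,0],
    [0,0,0],
    [0,0,0],
    [0,0,0],
    [0,0,0],
    [0,0,0]
  ],
  "twist": [0,0.164,0.164,0.164,0,0]
}}

```text
t: 7.48
tool_pos: [0.4289, 0.1385, 0.1599]
orientation: [3.054, 0.738, -0.0]
force: [0.1, -0.2, -1.3]
opening: 0.0398
gripper_force: 25.0
```

Run:
```python
from h import *
go(.429,.1385,.0374,27)
s=robot.read_state();print(s["tool_pos"],s["opening"],s["gripper_force"],s["force"])
C=cam("wrist");save(C,"w3",None,1.25)
S=cam("side");save(S,"s3",(290,130,400,250),4)
im=np.hstack([cv2.resize(cv2.imread("pics/w3.png"),(768,480))[:, :330*2],]); 
a=cv2.imread("pics/s3.png"); b=cv2.resize(cv2.imread("pics/w3.png"),(360,225))
m=np.zeros((480,800,3),np.uint8);m[:,:440]=a;m[:225,440:]=b
cv2.imwrite("pics/m3.png",m)
```

```text
shift cm [1.000e-02 0.000e+00 1.225e+01] twist 0.003 heading 27.2 tilt 0.01
[0.42894183 0.13847963 0.15994318] 0.039829260487572765 24.99545931816101 [ 0.06034574 -0.17372107 -1.30298239]
```

View pics/m3.png

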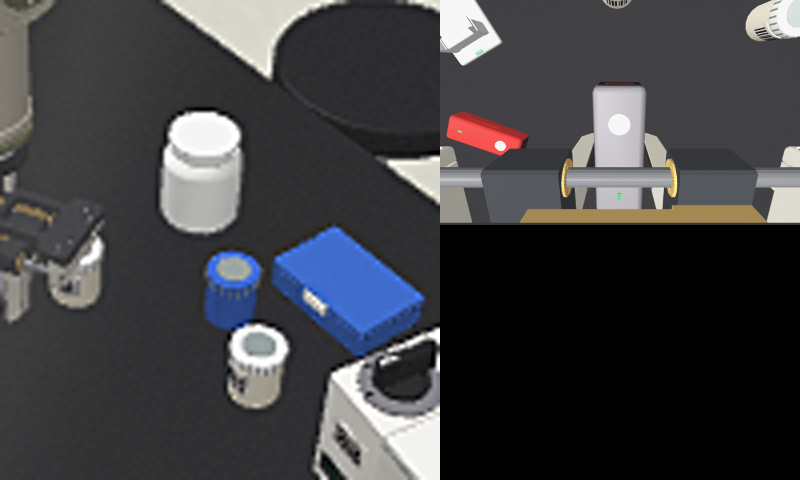

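The wrist inset shows pot A's label at the top centre, straight ahead of the scanner, and pot B's label at upper right. I'll enlarge both to check label directions.

Run:
```python
from h import *
w=cv2.resize(cv2.imread("pics/w3.png"),(640,400),interpolation=cv2.INTER_AREA)
a=cv2.resize(w[0:30,280:350],None,fx=8,fy=8,interpolation=cv2.INTER_CUBIC)
b=cv2.resize(w[0:90,530:640],None,fx=5,fy=5,interpolation=cv2.INTER_CUBIC)
m=np.zeros((600,580,3),np.uint8);m[:125*2-10,:560]=a;m[0:0];m[245-0:245+355,:550]=b[:355];cv2.imwrite("pics/m4.png",m)
C=cam("wrist");np.set_printoptions(precision=1,suppress=True)
A=np.array([.580,.219,0]);B=np.array([.639,.0105,0])
p=lambda P,az,z:proj(C,P+[.025*np.cos(np.radians(az)),.025*np.sin(np.radians(az)),z])[0]
print("A bottom c",(proj(C,A)[0]-[280,0])*8,"Blid",(proj(C,B+[0,0,.062])[0]-[530,0])*5+[0,245],(proj(C,B)[0]-[530,0])*5+[0,245])
for az in range(140,271,10): print(az,(p(A,az,.018)-[280,0])*8,(p(B,az,.03)-[530,0])*5+[0,245])
```

```text
A bottom c [ 279.3 -155.2] Blid [568.  340.7] [214.4 441.9]
140 [  30.9 -109.9] [195.  470.8]
150 [ 53.7 -63.3] [203.6 498.8]
160 [ 83.1 -21.9] [216.9 523.6]
170 [118.1  13. ] [234.4 544.6]
180 [157.6  40.5] [255.8 561.1]
190 [200.5  59.9] [280.3 572.8]
200 [245.5  70.7] [307.1 579.3]
210 [291.5  72.6] [335.7 580.4]
220 [337.   65.6] [365.1 576.2]
230 [380.9  49.7] [394.5 566.7]
240 [421.9  25.6] [423.1 552.2]
250 [458.7  -6.3] [450.1 533. ]
260 [490.4 -45. ] [474.7 509.8]
270 [515.9 -89.6] [496.1 483. ]
```

View pics/m4.png

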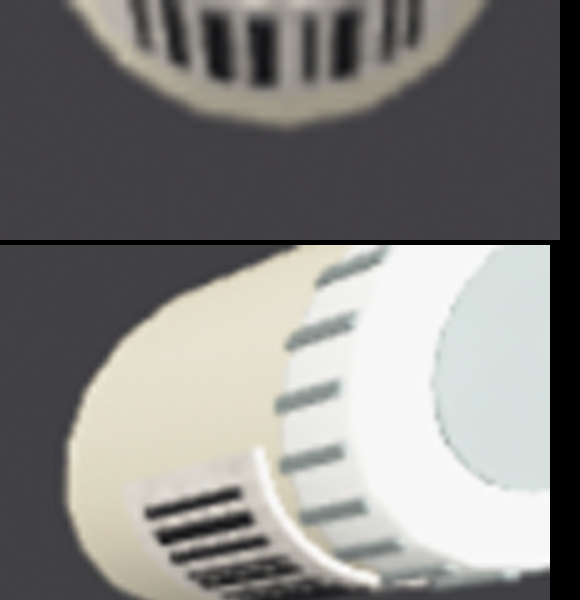

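Pot A's bars span crop x 133–420, centred at 276, so its label azimuth is about 207° and matches heading 27°. Pot B's label azimuth is about 177°. Descending and reading pot A.

Emit:
{"method": "apply_moves", "body": {
  "delta_pos": [
    [0,0,3.5],
    [0,0,3.75],
    [0,0,3],
    [0,0,2],
    [0,0,0],
    [0,0,0],
    [0,0,0],
    [0,0,0]
  ],
  "twist": [0,0,0,0,0,0,0,0]
}}

```text
t: 8.62
tool_pos: [0.4298, 0.1386, 0.0385]
orientation: [3.055, 0.733, 0.003]
force: [-0.7, 0.1, -1.7]
opening: 0.0396
gripper_force: 25.0
```

Emit:
{"method": "apply_moves", "body": {
  "delta_pos": [
    [0,0,0],
    [0,0,0],
    [0,0,0],
    [0,0,0],
    [0,0,0],
    [0,0,0],
    [0,0,0],
    [0,0,0]
  ],
  "twist": [0,0,0,0,0,0,0,0]
}}

```text
t: 9.62
tool_pos: [0.429, 0.1385, 0.0376]
orientation: [3.055, 0.733, 0.0]
force: [0.2, 0.4, -1.2]
opening: 0.0396
gripper_force: 25.0
```

Emit:
{"method": "apply_moves", "body": {
  "delta_pos": [
    [0,0,0],
    [0,0,0],
    [0,0,0],
    [0,0,0]
  ],
  "twist": [0,0,0,0]
}}

```text
t: 10.12
tool_pos: [0.429, 0.1385, 0.0375]
orientation: [3.055, 0.733, 0.0]
force: [0.1, -0.5, -1.8]
opening: 0.0397
gripper_force: 25.0
```

Run:
```python
from h import *
C=cam("wrist");save(C,"w5",None,1.25);S=cam("side");save(S,"s5",(290,150,400,250),4)
a=cv2.imread("pics/s5.png");b=cv2.resize(cv2.imread("pics/w5.png")[:250],(640,200))
m=np.zeros((600,640,3),np.uint8);m[:400,:440]=a;m[400:]=b;cv2.imwrite("pics/m5.png",m)
go(.468,.0105,.0374,-3)
```

```text
shift cm [-2.330e+00  1.317e+01  1.000e-02] twist 0.523 heading 27.0 tilt 0.0
```

View pics/m5.png

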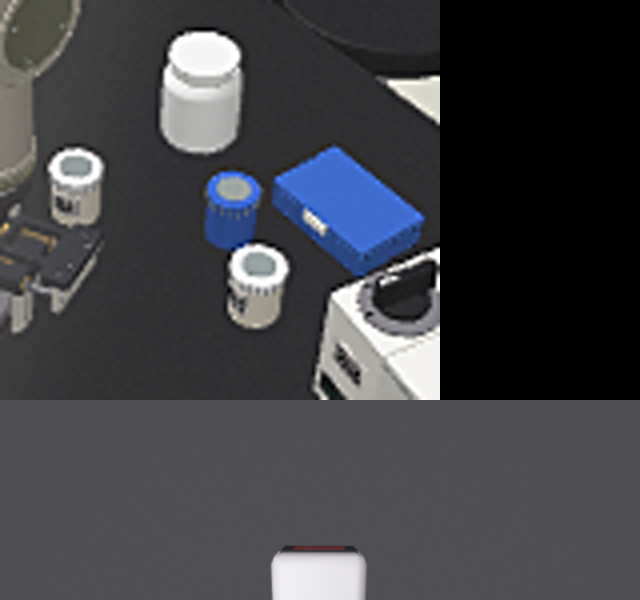

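Nothing has moved and the scanner is level with and square to pot A. Next I'll read pot B.

Emit:
{"method": "apply_moves", "body": {
  "delta_pos": [
    [-0.78,4.39,0],
    [-0.78,4.39,0],
    [-0.77,4.39,0],
    [0,0,0],
    [0,0,0],
    [0,0,0],
    [0,0,0],
    [0,0,0]
  ],
  "twist": [0,0,0,0.175,0.175,0.173,0,0]
}}

```text
t: 11.22
tool_pos: [0.468, 0.0106, 0.0375]
orientation: [3.141, -0.076, -0.0]
force: [-0.9, 0.2, -1.5]
opening: 0.0401
gripper_force: 25.0
```

Emit:
{"method": "apply_moves", "body": {
  "delta_pos": [
    [0,0,0],
    [0,0,0],
    [0,0,0],
    [0,0,0],
    [0,0,0],
    [0,0,0],
    [0,0,0],
    [0,0,0]
  ],
  "twist": [0,0,0,0,0,0,0,0]
}}

```text
t: 12.22
tool_pos: [0.468, 0.0105, 0.0375]
orientation: [3.141, -0.082, -0.0]
force: [-0.8, -0.0, -1.5]
opening: 0.0399
gripper_force: 25.0
```

Emit:
{"method": "apply_moves", "body": {
  "delta_pos": [
    [0,0,0],
    [0,0,0],
    [0,0,0],
    [0,0,0]
  ],
  "twist": [0,0,0,0]
}}

```text
t: 12.72
tool_pos: [0.468, 0.0105, 0.0376]
orientation: [-3.141, 0.082, -0.0]
force: [-0.0, -0.1, -1.4]
opening: 0.0399
gripper_force: 25.0
```

```bash
cat >> h.py <<'E'
def lids():
    "white-lid positions (z=.062) from the side camera near the bench area, by blob"
    c=cam("side");im=c["frame"].astype(int);m=((im.min(2)>185)).astype(np.uint8)
    n,L,st,ce=cv2.connectedComponentsWithStats(m)
    for i in range(1,n):
        if 25<st[i,4]<400:
            x0,y0,w,h=st[i,:4]; u=(x0+w/2-.5,y0+h/2-.5); P=onz(c,u,.055)
            if .3<P[0]<.9 and -.5<P[1]<.6: print("blob",u,st[i,2:5],np.round(P,4))
    return c
E
python3 - <<'E'
from h import *
c=lids();print(proj(c,[.58,.219,.055]),proj(c,[.639,.0105,.055]))
go(.4634,-.126,.16,-8);go(.4634,-.126,.0954,-8)
E
```

```text
blob (np.float64(315.0), np.float64(149.5)) [ 23  14 150] [0.7721 0.4309 0.055 ]
blob (np.float64(268.0), np.float64(161.5)) [19 14 55] [0.5539 0.4809 0.055 ]
blob (np.float64(343.5), np.float64(163.0)) [12 11 57] [0.8144 0.2797 0.055 ]
blob (np.float64(255.0), np.float64(190.0)) [ 19  19 162] [0.4165 0.3552 0.055 ]
blob (np.float64(354.5), np.float64(216.0)) [14 11 74] [0.6442 0.0124 0.055 ]
blob (np.float64(351.5), np.float64(305.0)) [ 26  41 128] [ 0.394  -0.2599  0.055 ]
[[308.17540189 192.36701561]] [[353.7730404 216.898867 ]]
shift cm [  0.25  13.66 -12.25] twist 0.087 heading -3.0 tilt 0.0
shift cm [ 0.25 13.66 -5.79] twist 0.087 heading -3.0 tilt 0.0
```

Heading -3° leaves about 9 mm of lateral offset on label B. I'll shift over and hold again to be safe.

Emit:
{"method": "apply_moves", "body": {
  "delta_pos": [
    [0,-0.8,0],
    [0,0,0],
    [0,0,0],
    [0,0,0],
    [0,0,0],
    [0,0,0],
    [0,0,0],
    [0,0,0]
  ],
  "twist": [0,0,0,0,0,0,0,0]
}}

```text
t: 13.78
tool_pos: [0.4684, 0.0185, 0.0375]
orientation: [3.14, -0.082, -0.0]
force: [0.0, 0.2, -0.6]
opening: 0.04
gripper_force: 25.0
```

Emit:
{"method": "apply_moves", "body": {
  "delta_pos": [
    [0,0,0],
    [0,0,0],
    [0,0,0],
    [0,0,0],
    [0,0,0],
    [0,0,0],
    [0,0,0],
    [0,0,0]
  ],
  "twist": [0,0,0,0,0,0,0,0]
}}

```text
t: 14.78
tool_pos: [0.4684, 0.0185, 0.0375]
orientation: [-3.141, 0.082, 0.0]
force: [0.8, -0.1, -2.0]
opening: 0.04
gripper_force: 25.0
```

Run:
```python
from h import *
np.set_printoptions(precision=4,suppress=True)
# refine incubator pose by reprojection of clicked corners in both cameras
from scipy.optimize import least_squares
S=cam("side");C=cam("scene")
s=lambda x,y:(x/2.75+220,y/2.75+140); c=lambda x,y:(x/2.75+160,y/2.75+120)
obs=[(S,s(422,237),-.13,.17,.14),(S,s(580,165),.13,.17,.14),(S,s(784,350),.13,-.17,.14),(S,s(605,450),-.13,-.17,.14),
(C,c(301,152),-.13,.17,.14),(C,c(80,193),.13,.17,.14),(C,c(30,68),.13,-.17,.14),(C,c(222,36),-.13,-.17,.14),(C,c(93,290),.13,.17,0),(C,c(303,240),-.13,.17,0),
(S,s(431,277),-.13,.13,.088)]
def W(v,x,y,z): a=v[2];return [v[0]+x*np.cos(a)-y*np.sin(a),v[1]+x*np.sin(a)+y*np.cos(a),z]
f=lambda v:np.concatenate([proj(k,W(v,x,y,z))[0]-p for k,p,x,y,z in obs])
r=least_squares(f,[.709,-.292,-.139],loss="soft_l1");v=r.x;print(v,f(v).reshape(-1,2))
lab=W(v,-.13,.13,.088);g=W(v,-.13-.136,.133,0);print("label",lab,"grasp",g,np.degrees(v[2]))
go(g[0],g[1],.16,np.degrees(v[2]))
```

```text
[ 0.711  -0.2901 -0.1525] [[-2.3152 -2.7109]
 [-0.1131 -1.3545]
 [ 0.5548  0.8364]
 [ 0.3183  0.7887]
 [-0.528  -1.4712]
 [-1.661   0.6688]
 [-0.2485 -1.0127]
 [-0.0509 -1.453 ]
 [ 0.2667  1.9558]
 [ 0.9153  1.8711]
 [-0.7478  0.7992]]
label [np.float64(0.6022403026948057), np.float64(-0.14183122198462014), 0.088] grasp [np.float64(0.4682742962085032), np.float64(-0.11820688906045185), 0] -8.73736918936464
shift cm [  0.7   13.66 -12.25] twist 0.1 heading -3.0 tilt 0.0
```

Emit:
{"method": "apply_moves", "body": {
  "delta_pos": [
    [0,0,-4],
    [0,0,-4],
    [0,0,-4.25],
    [0.23,4.55,0],
    [0.23,4.55,0],
    [0.24,4.56,0],
    [0,0,0],
    [0,0,3]
  ],
  "twist": [0,0,0,0,0,0,0.1,0]
}}

```text
t: 15.88
tool_pos: [0.4702, -0.1198, 0.1322]
orientation: [3.131, -0.244, 0.008]
force: [0.4, 0.5, -1.6]
opening: 0.0401
gripper_force: 25.0
```

Emit:
{"method": "apply_moves", "body": {
  "delta_pos": [
    [0,0,2.2],
    [0,0,1.25],
    [0,0,0],
    [0,0,0],
    [0,0,0],
    [0,0,0],
    [0,0,0],
    [0,0,0]
  ],
  "twist": [0,0,0,0,0,0,0,0]
}}

```text
t: 16.88
tool_pos: [0.4683, -0.1183, 0.0956]
orientation: [3.132, -0.239, 0.0]
force: [0.6, -0.2, -1.7]
opening: 0.0395
gripper_force: 25.0
```

Emit:
{"method": "apply_moves", "body": {
  "delta_pos": [
    [0,0,0],
    [0,0,0],
    [0,0,0],
    [0,0,0],
    [0,0,0],
    [0,0,0],
    [0,0,0],
    [0,0,0]
  ],
  "twist": [0,0,0,0,0,0,0,0]
}}

```text
t: 17.88
tool_pos: [0.4683, -0.1183, 0.0955]
orientation: [3.132, -0.239, -0.0]
force: [-0.1, -0.3, -1.1]
opening: 0.04
gripper_force: 25.0
```

Run:
```python
from h import *
S=cam("side");C=cam("scene");w=cam("wrist")
save(S,"a",(320,160,460,310),2.75);save(C,"b",(240,130,380,270),2.75);save(w,"c",(160,0,480,200),1.25)
a,b,c=[cv2.imread(f"pics/{k}.png") for k in"abc"]
m=np.zeros((600,790,3),np.uint8);m[:b.shape[0],390:390+b.shape[1]]=b;m[:a.shape[0],:a.shape[1]]=a;m[350+63:350+63+187,0:400]=c[:187,:400];cv2.imwrite("pics/m6.png",m[:600,:790])
go(.468,-.118,.0954,-8.7);print(proj(w,[.602,-.142,.088]))
```

```text
shift cm [-0.03 -0.02  0.02] twist -0.0 heading -8.7 tilt 0.0
[[324.4780619  -65.59885634]]
```

View pics/m6.png

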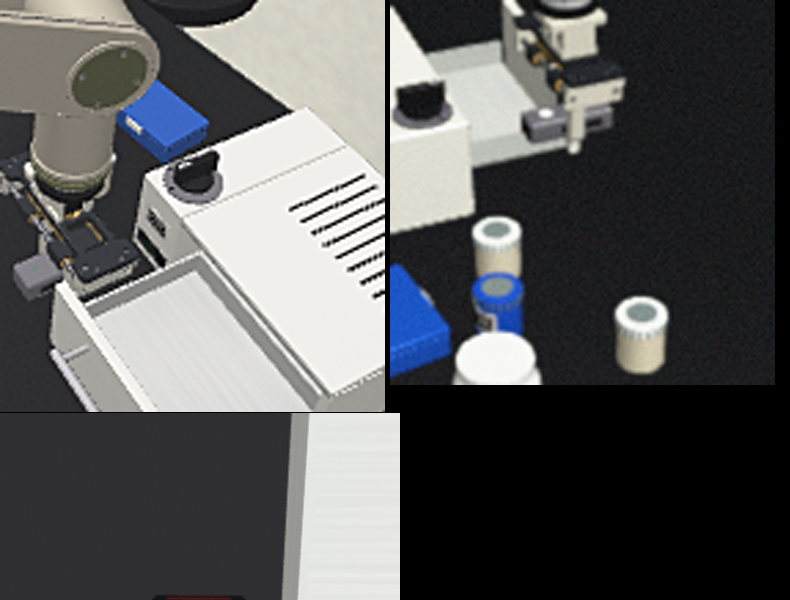

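The scanner sits in front of the incubator label beside the drawer, and the pots are unmoved. Now back to the cradle.

Emit:
{"method": "apply_moves", "body": {
  "delta_pos": [
    [0,0,-3.2],
    [0,0,-3.3],
    [0,0,0],
    [0,0,0],
    [0,0,0],
    [0,0,0],
    [0,0,0],
    [0,0,0]
  ],
  "twist": [0,0,-0.18,-0.18,-0.18,-0.18,-0.18,-0.18]
}}

```text
t: 19.02
tool_pos: [0.4682, -0.1182, 0.1605]
orientation: [-2.805, -1.414, 0.0]
force: [0.4, -0.3, -1.9]
opening: 0.0398
gripper_force: 25.0
```

```bash
python3 -c "
from h import *
go(.444,.4062,.16,55.2)"
```

```text
shift cm [ 40.72 -33.14   0.05] twist -0.03 heading 53.5 tilt 0.0
```

Emit:
{"method": "apply_moves", "body": {
  "delta_pos": [
    [4.07,-3.31,0],
    [4.07,-3.31,0],
    [4.07,-3.31,0],
    [4.07,-3.31,0],
    [4.07,-3.31,0],
    [4.07,-3.31,0],
    [4.07,-3.31,0],
    [4.07,-3.31,0]
  ],
  "twist": [0,0,0,0,0,0,0,0]
}}

```text
t: 20.02
tool_pos: [0.4513, 0.3029, 0.1606]
orientation: [2.809, 1.406, 0.001]
force: [0.0, 0.5, -0.1]
opening: 0.0398
gripper_force: 25.0
```

Emit:
{"method": "apply_moves", "body": {
  "delta_pos": [
    [4.07,-3.31,0],
    [4.09,-3.35,0],
    [0,0,0],
    [0,0,0]
  ],
  "twist": [0,0,-0.03,0]
}}

```text
t: 20.52
tool_pos: [0.447, 0.406, 0.16]
orientation: [2.787, 1.449, -0.002]
force: [0.5, 0.0, -1.5]
opening: 0.0394
gripper_force: 25.0
```

```bash
python3 -c "
from h import *
go(.444,.4062,.053,55.2)"
```

```text
shift cm [-0.14 -0.25 10.7 ] twist -0.005 heading 54.9 tilt 0.07
```

Emit:
{"method": "apply_moves", "body": {
  "delta_pos": [
    [0,0,2.5],
    [0,0,2.5],
    [0,0,1.7],
    [0,0,0],
    [0,0,0]
  ],
  "twist": [-0.005,0,0,0,0]
}}

```text
t: 21.15
tool_pos: [0.4479, 0.4064, 0.0946]
orientation: [-2.785, -1.454, -0.002]
force: [1.5, 0.5, -1.3]
opening: 0.0395
gripper_force: 25.0
```

```bash
python3 -c "
from h import *
go(.444,.4062,.053,55.2)"
```

```text
shift cm [-0.24 -0.31  4.16] twist -0.001 heading 55.1 tilt 0.08
```

Emit:
{"method": "apply_moves", "body": {
  "delta_pos": [
    [-0.22,-0.3,0],
    [0,0,0],
    [0,0,1.2],
    [0,0,1.2],
    [0,0,1],
    [0,0,0.6],
    [0,0,0],
    [0,0,0]
  ],
  "twist": [0,0,0,0,0,0,0,0]
}}

```text
t: 22.15
tool_pos: [0.4436, 0.4063, 0.0535]
orientation: [-2.785, -1.455, -0.0]
force: [0.3, 0.4, -1.3]
opening: 0.0402
gripper_force: 25.0
```

```bash
python3 -c "
from h import *
go(.444,.4062,.0525,55.2);print(robot.read_state()['force'])"
```

```text
shift cm [0.01 0.04 0.1 ] twist -0.001 heading 55.2 tilt 0.01
[ 0.25229092  0.35618464 -1.28483807]
```

Emit:
{"method": "apply_moves", "body": {
  "delta_pos": [
    [0,0,0.1],
    [0,0,0]
  ],
  "twist": [0,0]
}}

```text
t: 22.4
tool_pos: [0.4435, 0.4063, 0.0525]
orientation: [-2.785, -1.455, -0.0]
force: [-0.5, -0.1, -0.3]
opening: 0.0401
gripper_force: 25.0
```

Emit:
{"method": "apply_moves", "body": {
  "delta_pos": [
    [0,0,0],
    [0,0,0],
    [0,0,0],
    [0,0,0],
    [0,0,0],
    [0,0,-2],
    [0,0,-4],
    [0,0,-5]
  ],
  "twist": [0,0,0,0,0,0,0,0],
  "gripper": 8
}}

```text
t: 23.4
tool_pos: [0.443, 0.4059, 0.1641]
orientation: [2.784, 1.455, -0.002]
force: [1.4, 0.2, 0.8]
opening: 0.08
gripper_force: 0.0
```

Emit:
{"method": "apply_moves", "body": {
  "delta_pos": [
    [0,0,-5],
    [0,0,-5],
    [0,0,0],
    [0,0,0]
  ],
  "twist": [0,0,0,0]
}}

```text
t: 23.9
tool_pos: [0.4435, 0.4063, 0.2633]
orientation: [-2.784, -1.455, -0.002]
force: [0.3, -0.4, -0.8]
opening: 0.0801
gripper_force: 0.0
```

Run:
```python
from h import *
w=cam("wrist");save(w,"w7");C=cam("scene");save(C,"c7",(220,190,460,320),2.667)
m=np.vstack([cv2.resize(cv2.imread("pics/w7.png"),None,fx=.6,fy=.6),np.zeros((347,384,3),np.uint8)])
m=np.hstack([m,cv2.copyMakeBorder(cv2.resize(cv2.imread("pics/c7.png"),(410,222)),0,365,0,0,0)]);cv2.imwrite("pics/m7.png",m[:240])
go(.579,.219,.3,-8.7)
for X in [(.444,.4062,.06),(.579,.219,.062)]: print(proj(w,X)*.6,(proj(C,X)-[220,190])*410/240)
```

```text
shift cm [-7.56 21.84 -3.89] twist 1.115 heading 55.2 tilt 0.15
[[191.71185039 109.30222929]] [[326.42930298 128.4050046 ]]
[[310.01100709 150.32605155]] [[189.67272261  91.64988791]]
```

View pics/m7.png

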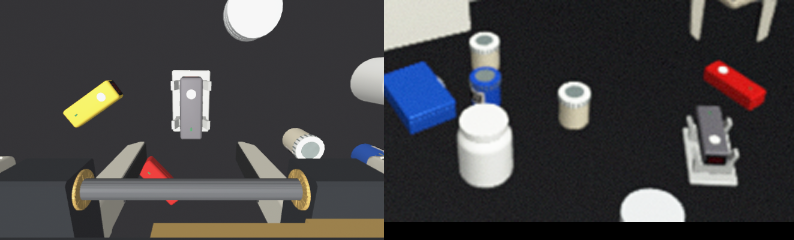

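The scanner lies square in its cradle. Pot A is at its predicted pixel (310,149). Next to pot A.

Emit:
{"method": "apply_moves", "body": {
  "delta_pos": [
    [-1.5,4.37,0],
    [-1.5,4.37,0],
    [-1.5,4.37,0],
    [-1.5,4.37,0],
    [-1.56,4.36,0],
    [0,0,0],
    [0,0,0],
    [0,0,0]
  ],
  "twist": [0,0,0,0,0,0.16,0.16,0.16]
}}

```text
t: 25.0
tool_pos: [0.5788, 0.2189, 0.2604]
orientation: [3.053, 0.742, -0.006]
force: [-0.1, -0.4, -0.2]
opening: 0.08
gripper_force: 0.0
```

Emit:
{"method": "apply_moves", "body": {
  "delta_pos": [
    [0,0,3],
    [0,0,3.3],
    [0,0,0],
    [0,0,0],
    [0,0,0],
    [0,0,0]
  ],
  "twist": [0.16,0.16,0.16,0.155,0,0]
}}

```text
t: 25.75
tool_pos: [0.5791, 0.2193, 0.1987]
orientation: [3.132, -0.233, -0.002]
force: [-0.3, 0.3, 0.2]
opening: 0.08
gripper_force: 0.0
```

```bash
cat >> h.py <<'E'
def wlid(guess,z=.062,rad=.045):
    "lid centre near guess from the wrist camera: outline of bright lid + grey disc within a window"
    c=cam("wrist");u=proj(c,[*guess,z])[0];g=cv2.cvtColor(c["frame"],cv2.COLOR_RGB2GRAY)
    k=c["f"]/(np.array(c["R"])@[*guess,z]+c["t"])[2]; r=.0265*k; print("expected px",np.round(u),"r",round(r,1))
    h=cv2.HoughCircles(cv2.GaussianBlur(g,(5,5),1),cv2.HOUGH_GRADIENT,1.5,20,param1=120,param2=18,minRadius=int(.85*r),maxRadius=int(1.12*r))
    if h is None: print("none");return c
    for q in sorted(h[0],key=lambda q:np.hypot(*(q[:2]-u)))[:3]: print("circle",np.round(q,1),np.round(onz(c,q[:2],z),4))
    return c
E
python3 - <<'E'
from h import *
go(.579,.219,.2,-8.7)
w=wlid((.579,.219));save(w,"w8")
E
```

```text
shift cm [-0.01  0.03 -0.13] twist 0.003 heading -8.5 tilt 0.08
expected px [318. 198.] r 30.9
circle [315.8 195.8  29.8] [0.581  0.2203 0.062 ]
circle [155.2 308.2  31.4] [0.4956 0.386  0.062 ]
circle [440.2  38.2  29.8] [0.6888 0.1082 0.062 ]
```

Emit:
{"method": "apply_moves", "body": {
  "delta_pos": [
    [0.15,-0.08,4],
    [0,0,4],
    [0,0,3.6],
    [0,0,2.3],
    [0,0,1.2],
    [0,0,0],
    [0,0,0]
  ],
  "twist": [0,0,0,0,0,0,0]
}}

```text
t: 26.68
tool_pos: [0.5822, 0.2203, 0.05]
orientation: [-3.132, 0.238, -0.003]
force: [0.8, -1.0, 0.4]
opening: 0.0803
gripper_force: 0.0
```

Emit:
{"method": "apply_moves", "body": {
  "delta_pos": [
    [0,0,0],
    [0,0,0],
    [0,0,0],
    [0,0,0],
    [0,0,0],
    [0,0,0],
    [0,0,0]
  ],
  "twist": [0,0,0,0,0,0,0],
  "gripper": 4,
  "squeeze": 20
}}

```text
t: 27.55
tool_pos: [0.5814, 0.2201, 0.0488]
orientation: [-3.132, 0.239, -0.001]
force: [-0.0, -0.8, 4.8]
opening: 0.0526
gripper_force: 20.0
```

Emit:
{"method": "apply_moves", "body": {
  "delta_pos": [
    [0,0,-2],
    [0,0,-4],
    [0,0,-4],
    [0,0,-4],
    [0,0,-2],
    [0,0,0],
    [0,0,0],
    [0,0,0]
  ],
  "twist": [0,0,0,0,0,0,0,0]
}}

```text
t: 28.55
tool_pos: [0.5801, 0.2197, 0.2061]
orientation: [3.131, -0.239, -0.006]
force: [0.1, -0.6, -1.1]
opening: 0.0526
gripper_force: 20.0
```

Run:
```python
from h import *
s=robot.read_state();print(s["tool_pos"],s["opening"],s["force"])
def W(x,y):
    a=-.1525;return .711+x*np.cos(a)-y*np.sin(a),-.2901+x*np.sin(a)+y*np.cos(a)
print(W(-.205,.01),W(-.205,-.09),W(-.33,-.04))
go(*W(-.205,-.09),.208,-8.7)
w=cam("wrist");save(w,"w9");go(*W(-.205,.01),.208,-8.7)
```

```text
[0.58007134 0.21967792 0.20609616] 0.052635899191280554 [ 0.07767021 -0.56854    -1.05746205]
(np.float64(0.5098982453233637), np.float64(-0.249074589996223)) (np.float64(0.4947072862634042), np.float64(-0.34791402930482407)) (np.float64(0.37875346665763265), np.float64(-0.2795056108255742))
shift cm [ 0.17 57.4  -0.1 ] twist -0.0 heading -8.7 tilt 0.22
shift cm [ 0.16 47.4  -0.09] twist -0.0 heading -8.7 tilt 0.19
```

Emit:
{"method": "apply_moves", "body": {
  "delta_pos": [
    [0,4,0],
    [0,5,0],
    [0,5,0],
    [0,5,0],
    [0,5,0],
    [0,5,0],
    [0,5,0],
    [0,5,0]
  ],
  "twist": [0,0,0,0,0,0,0,0]
}}

```text
t: 29.6
tool_pos: [0.5212, -0.1669, 0.2077]
orientation: [-3.132, 0.239, 0.002]
force: [-0.0, 0.0, -1.1]
opening: 0.0527
gripper_force: 20.0
```

Emit:
{"method": "apply_moves", "body": {
  "delta_pos": [
    [0,5,0],
    [0,5,0],
    [0,5,0],
    [0,3.4,0],
    [0,0,0],
    [0,0,0],
    [0,0,0]
  ],
  "twist": [0,0,0,0,0,0,0]
}}

```text
t: 30.48
tool_pos: [0.4944, -0.3461, 0.2082]
orientation: [-3.132, 0.237, 0.001]
force: [-0.4, -0.9, -1.4]
opening: 0.0524
gripper_force: 20.0
```

Run:
```python
from h import *
s=robot.read_state();print(s["tool_pos"],s["opening"],s["force"])
go(.4947,-.3479,.074,-8.7)
c=cam("side");save(c,"s10",(300,180,520,360),2.0);C=cam("scene");save(C,"c10",(150,100,350,280),2.0)
cv2.imwrite("pics/m10.png",np.hstack([cv2.imread("pics/s10.png"),cv2.resize(cv2.imread("pics/c10.png"),(360,360))])[:,:800])
```

```text
[ 0.49444349 -0.34614475  0.20824739] 0.052386912453874716 [-0.39961627 -0.89925569 -1.37796656]
shift cm [ 0.06  0.18 13.42] twist 0.001 heading -8.6 tilt 0.04
```

View pics/m10.png

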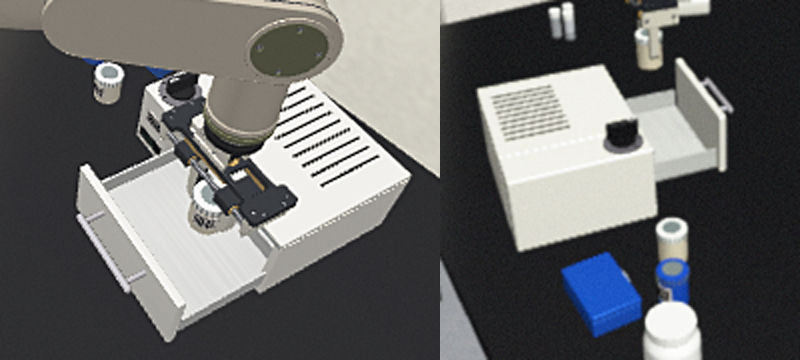

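Pot A is over the open drawer, with its lid at (210,195) in the left half. The drawer is clear. Lowering.

Emit:
{"method": "apply_moves", "body": {
  "delta_pos": [
    [0,0.1,3],
    [0,0,4],
    [0,0,3],
    [0,0,1.5],
    [0,0,0.8],
    [0,0,0.7],
    [0,0,0],
    [0,0,0]
  ],
  "twist": [0,0,0,0,0,0,0,0]
}}

```text
t: 31.58
tool_pos: [0.4945, -0.3488, 0.0795]
orientation: [3.132, -0.239, 0.002]
force: [0.8, 0.1, -0.9]
opening: 0.0523
gripper_force: 20.0
```

```bash
python3 -c "
from h import *
go(.4947,-.3479,.0732,-8.7);print(robot.read_state()['force'])"
```

```text
shift cm [ 0.01 -0.09  0.63] twist -0.0 heading -8.7 tilt 0.08
[ 0.78271857  0.08510951 -0.86614612]
```

Emit:
{"method": "apply_moves", "body": {
  "delta_pos": [
    [0,0,0.3],
    [0,0,0.2],
    [0,0,0.1],
    [0,0,0],
    [0,0,0]
  ],
  "twist": [0,0,0,0,0]
}}

```text
t: 32.2
tool_pos: [0.4942, -0.3484, 0.0728]
orientation: [3.132, -0.239, 0.001]
force: [-0.9, 1.2, 2.1]
opening: 0.0525
gripper_force: 20.0
```

```bash
python3 -c "
from h import *
s=robot.read_state();print(s['force'],s['tool_pos'])"
```

```text
[-0.85129528  1.23138817  2.09311989] [ 0.49418154 -0.34840183  0.07283634]
```

Emit:
{"method": "apply_moves", "body": {
  "delta_pos": [
    [0,0,0],
    [0,0,0],
    [0,0,0],
    [0,0,0],
    [0,0,-2.5],
    [0,0,-5],
    [0,0,-5],
    [0,0,-5.2]
  ],
  "twist": [0,0,0,0,0,0,0,0],
  "gripper": 7
}}

```text
t: 33.2
tool_pos: [0.4937, -0.3481, 0.2509]
orientation: [-3.132, 0.239, 0.001]
force: [1.0, 0.0, -0.3]
opening: 0.07
gripper_force: 0.0
```

Emit:
{"method": "apply_moves", "body": {
  "delta_pos": [
    [1.1,-4.7,0],
    [1.1,-4.7,0],
    [1.1,-4.7,0],
    [1.1,-4.7,0],
    [1.1,-4.7,0],
    [1.1,-4.7,0],
    [1.1,-4.7,0],
    [1.2,-4.7,0]
  ],
  "twist": [0,0,0,0,0,0,0,0],
  "gripper": 7.5
}}

```text
t: 34.2
tool_pos: [0.6394, 0.0113, 0.2496]
orientation: [3.132, -0.239, 0.0]
force: [1.1, -1.0, 1.0]
opening: 0.0753
gripper_force: 0.0
```

Emit:
{"method": "apply_moves", "body": {
  "delta_pos": [
    [0,0,2.5],
    [0,0,2.5],
    [0,0,0],
    [0,0,0],
    [0,0,0]
  ],
  "twist": [0,0,0,0,0]
}}

```text
t: 34.83
tool_pos: [0.6398, 0.0095, 0.2014]
orientation: [-3.132, 0.239, -0.004]
force: [-0.3, -1.5, 1.0]
opening: 0.0753
gripper_force: 0.0
```

Run:
```python
from h import *
go(.64,.011,.0488,-8.7)
w=wlid((.64,.011));save(w,"w11")
c=cam("side");save(c,"s11",(300,180,520,360),2.0)
print(proj(c,[.4942,-.3484,.086])-[300,180])
```

```text
shift cm [-0.04 -0.15 15.26] twist -0.001 heading -8.7 tilt 0.15
expected px [316. 198.] r 30.6
circle [314.2 198.8  28.1] [0.6392 0.0123 0.062 ]
circle [201.8 161.2  29.8] [0.6857 0.1008 0.062 ]
circle [165.8 305.2  29.4] [0.5577 0.1674 0.062 ]
[[ 97.75454423 123.08013896]]
```

Emit:
{"method": "apply_moves", "body": {
  "delta_pos": [
    [0,-0.15,4],
    [0,0,4],
    [0,0,3.6],
    [0,0,2.3],
    [0,0,1.2],
    [0,0,0],
    [0,0,0]
  ],
  "twist": [0,0,0,0,0,0,0]
}}

```text
t: 35.8
tool_pos: [0.6403, 0.0112, 0.0501]
orientation: [-3.132, 0.239, -0.004]
force: [-0.9, -0.2, -0.1]
opening: 0.0747
gripper_force: 0.0
```

Emit:
{"method": "apply_moves", "body": {
  "delta_pos": [
    [0,0,0],
    [0,0,0],
    [0,0,0],
    [0,0,0],
    [0,0,0],
    [0,0,0],
    [0,0,0]
  ],
  "twist": [0,0,0,0,0,0,0],
  "gripper": 4,
  "squeeze": 20
}}

```text
t: 36.67
tool_pos: [0.6395, 0.0113, 0.0491]
orientation: [3.133, -0.239, 0.001]
force: [-0.5, 0.1, 5.0]
opening: 0.0524
gripper_force: 20.0
```

Emit:
{"method": "apply_moves", "body": {
  "delta_pos": [
    [0,0,-2],
    [0,0,-4],
    [0,0,-4],
    [0,0,-4],
    [0,0,-3],
    [0,0,-3],
    [0,0,0],
    [0,0,0]
  ],
  "twist": [0,0,0,0,0,0,0,0]
}}

```text
t: 37.67
tool_pos: [0.6387, 0.0113, 0.2474]
orientation: [3.132, -0.239, -0.002]
force: [-0.3, 0.5, -1.9]
opening: 0.0526
gripper_force: 20.0
```

Run:
```python
from h import *
s=robot.read_state();print(s["tool_pos"],s["opening"],s["force"])
go(.5099,-.2491,.25,-8.7)
```

```text
[0.63870378 0.01130932 0.24744019] 0.05264305613625954 [-0.33642184  0.51767209 -1.85445193]
shift cm [-8.78 27.69 -0.24] twist -0.0 heading -8.7 tilt 0.07
```

Emit:
{"method": "apply_moves", "body": {
  "delta_pos": [
    [-4.4,0,0],
    [-4.4,0,0],
    [0,4.6,0],
    [0,4.6,0],
    [0,4.6,0],
    [0,4.6,0],
    [0,4.6,0],
    [0,4.7,0]
  ],
  "twist": [0,0,0,0,0,0,0,0]
}}

```text
t: 38.67
tool_pos: [0.5089, -0.25, 0.2461]
orientation: [-3.131, 0.239, 0.005]
force: [0.4, 1.1, 0.0]
opening: 0.0527
gripper_force: 20.0
```

Emit:
{"method": "apply_moves", "body": {
  "delta_pos": [
    [0,0,0],
    [0,0,0],
    [0,0,4.5],
    [0,0,4.5],
    [0,0,3.5],
    [0,0,3],
    [0,0,0],
    [0,0,0]
  ],
  "twist": [0,0,0,0,0,0,0,0]
}}

```text
t: 39.67
tool_pos: [0.5109, -0.2486, 0.0946]
orientation: [3.132, -0.237, 0.001]
force: [-0.2, 0.4, -0.1]
opening: 0.0523
gripper_force: 20.0
```

```bash
python3 -c "
from h import *
go(.5099,-.2491,.0732,-8.7);print(robot.read_state()['force'])"
```

```text
shift cm [-0.1   0.06  2.14] twist 0.001 heading -8.7 tilt 0.05
[-0.18322739  0.42734489 -0.06673646]
```

Emit:
{"method": "apply_moves", "body": {
  "delta_pos": [
    [0,0,1],
    [0,0,0.6],
    [0,0,0.3],
    [0,0,0.2],
    [0,0,0.1],
    [0,0,0],
    [0,0,0]
  ],
  "twist": [0,0,0,0,0,0,0]
}}

```text
t: 40.55
tool_pos: [0.5113, -0.2494, 0.073]
orientation: [3.132, -0.239, 0.004]
force: [0.0, 2.3, 5.3]
opening: 0.0529
gripper_force: 20.0
```

Emit:
{"method": "apply_moves", "body": {
  "delta_pos": [
    [0,0,0],
    [0,0,0],
    [0,0,0],
    [0,0,0],
    [0,0,-2.5],
    [0,0,-5],
    [0,0,-5],
    [0,0,-5.2]
  ],
  "twist": [0,0,0,0,0,0,0,0],
  "gripper": 7
}}

```text
t: 41.55
tool_pos: [0.5099, -0.249, 0.2499]
orientation: [-3.132, 0.239, 0.001]
force: [1.1, -0.6, 0.0]
opening: 0.0701
gripper_force: 0.0
```

Run:
```python
from h import *
go(.3244,-.2711,.25,-8.7)
w=wlid((.511,-.249),.086);wlid((.494,-.3484),.086)
print(proj(w,[.494,-.348,.086]))
save(w,"w12");c=cam("side");save(c,"s12",(300,150,520,360),2.0)
print(proj(c,[.3757,-.276,.095])-[300,150])
```

```text
shift cm [-1.8e+01  5.0e+00 -1.0e-02] twist -0.0 heading -8.7 tilt 0.03
expected px [317. 190.] r 28.3
circle [318.8 182.2  25.2] [ 0.5176 -0.2515  0.086 ]
circle [414.8 158.2  30.2] [ 0.5264 -0.3414  0.086 ]
circle [461.2 308.2  28.5] [ 0.3641 -0.377   0.086 ]
expected px [420. 194.] r 27.4
circle [411.8 162.8  27.5] [ 0.5252 -0.3434  0.086 ]
circle [459.8 134.2  27.5] [ 0.5448 -0.3895  0.086 ]
circle [317.2 189.8  27.5] [ 0.5131 -0.2513  0.086 ]
[[424.43243713 191.35347853]]
[[ 51.46517515 155.40372271]]
```

Run:
```python
from h import *
C=cam("scene");save(C,"c12",(200,110,340,230),2.8)
a=cv2.imread("pics/s12.png");b=cv2.imread("pics/c12.png");w=cv2.imread("pics/w12.png")[60:300,200:600]
m=np.zeros((600,790,3),np.uint8)
a=a[:340];m[:240,:400]=w;m[240:580,:440]=a[:340];m[:b.shape[0],400:790]=b[:,:390] if b.shape[1]>=390 else cv2.copyMakeBorder(b,0,0,0,390-b.shape[1],0)
cv2.imwrite("pics/m12.png",m)
```

```text
(no output)
```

View pics/m12.png

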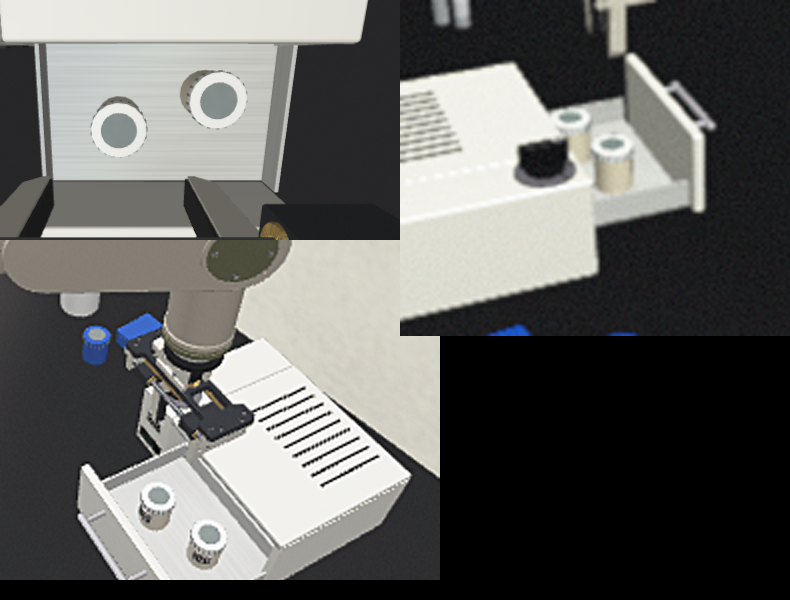

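Both pots stand upright in the drawer, with lids at (118,130) and (217,100) in the wrist view. Pot A was nudged about 3 cm but is fine. Now close the fingers and push the drawer by its handle.

Emit:
{"method": "apply_moves", "body": {
  "delta_pos": [
    [-4.5,1.25,0],
    [-4.5,1.25,0],
    [-4.5,1.25,0],
    [-4.5,1.25,0],
    [0,0,0],
    [0,0,4.5],
    [0,0,4.5],
    [0,0,4.5]
  ],
  "twist": [0,0,0,0,0,0,0,0],
  "gripper": 0
}}

```text
t: 42.75
tool_pos: [0.3246, -0.2704, 0.1108]
orientation: [-3.131, 0.238, 0.002]
force: [1.1, 0.3, 0.1]
opening: 0.001
gripper_force: 0.0
```

Emit:
{"method": "apply_moves", "body": {
  "delta_pos": [
    [0,0,3],
    [0,0,0],
    [0,0,0],
    [1,0,0],
    [1,0,0],
    [0.5,0,0],
    [0.5,0,0],
    [0.5,0,0]
  ],
  "twist": [0,0,0,0,0,0,0,0]
}}

```text
t: 43.75
tool_pos: [0.3596, -0.2766, 0.0835]
orientation: [-3.132, 0.239, 0.0]
force: [0.0, -0.2, 0.0]
opening: 0.0003
gripper_force: 0.0
```

```bash
python3 -c "
from h import *
go(.3244,-.2711,.085,-8.7);s=robot.read_state();print(s['force'],s['opening'],s['tool_pos'])"
```

```text
shift cm [-3.56 -0.01 -0.15] twist -0.0 heading -8.7 tilt 0.01
[ 0.00904828 -0.21465533  0.04627181] 0.0003216151523886703 [ 0.35959449 -0.27662142  0.08351326]
```

Emit:
{"method": "apply_moves", "body": {
  "delta_pos": [
    [0.2,0,0],
    [0.2,0,0],
    [0.2,0,0],
    [0.3,0,0],
    [0.4,0,0],
    [0.4,0,0],
    [0.5,0,0],
    [0.5,0,0]
  ],
  "twist": [0,0,0,0,0,0,0,0]
}}

```text
t: 44.75
tool_pos: [0.3863, -0.2807, 0.0834]
orientation: [-3.132, 0.239, 0.0]
force: [-1.4, -0.4, 0.6]
opening: 0.0003
gripper_force: 0.7
```

Emit:
{"method": "apply_moves", "body": {
  "delta_pos": [
    [0.5,0,0],
    [0.5,0,0],
    [0.5,0,0],
    [0.5,0,0],
    [0.5,0,0],
    [0.5,0,0],
    [0.5,0,0],
    [0.5,0,0]
  ],
  "twist": [0,0,0,0,0,0,0,0]
}}

```text
t: 45.75
tool_pos: [0.4259, -0.2868, 0.0835]
orientation: [-3.132, 0.239, 0.0]
force: [-1.2, 0.5, -1.9]
opening: 0.0007
gripper_force: 0.7
```

Emit:
{"method": "apply_moves", "body": {
  "delta_pos": [
    [0.5,0,0],
    [0.5,0,0],
    [0.5,0,0],
    [0.5,0,0],
    [0.5,0,0],
    [0.5,0,0],
    [0.5,0,0],
    [0.5,0,0]
  ],
  "twist": [0,0,0,0,0,0,0,0]
}}

```text
t: 46.75
tool_pos: [0.4654, -0.2929, 0.0836]
orientation: [3.132, -0.239, 0.0]
force: [-1.4, -0.9, 0.0]
opening: 0.001
gripper_force: 0.7
```

```bash
python3 -c "
from h import *
go(.3244,-.2711,.085,-8.7);s=robot.read_state();print(s['force'],s['tool_pos'])"
```

```text
shift cm [-14.27  -0.02  -0.14] twist -0.0 heading -8.7 tilt 0.0
[-1.36201144 -0.86788086  0.0153445 ] [ 0.46540179 -0.29292431  0.08355848]
```

Emit:
{"method": "apply_moves", "body": {
  "delta_pos": [
    [0.5,0,0],
    [0.5,0,0],
    [0.5,0,0],
    [0.4,0,0],
    [0.4,0,0],
    [0.3,0,0],
    [0.3,0,0],
    [0.3,0,0]
  ],
  "twist": [0,0,0,0,0,0,0,0]
}}

```text
t: 47.75
tool_pos: [0.4969, -0.2977, 0.0836]
orientation: [-3.132, 0.239, 0.0]
force: [-1.9, -0.5, 1.0]
opening: 0.0009
gripper_force: 0.7
```

Emit:
{"method": "apply_moves", "body": {
  "delta_pos": [
    [0.2,0,0],
    [0.2,0,0],
    [0.2,0,0],
    [0.2,0,0]
  ],
  "twist": [0,0,0,0]
}}

```text
t: 48.25
tool_pos: [0.5037, -0.2987, 0.0835]
orientation: [-3.132, 0.239, 0.004]
force: [-9.1, 2.4, 6.4]
opening: 0.0001
gripper_force: 4.9
```

Emit:
{"method": "apply_moves", "body": {
  "delta_pos": [
    [0.2,0,0],
    [0.2,0,0]
  ],
  "twist": [0,0]
}}

```text
t: 48.5
tool_pos: [0.5073, -0.2993, 0.0835]
orientation: [-3.132, 0.239, 0.005]
force: [-8.9, 2.6, 7.1]
opening: 0.0003
gripper_force: 4.7
```

Emit:
{"method": "apply_moves", "body": {
  "delta_pos": [
    [0.2,0,0],
    [0.2,0,0]
  ],
  "twist": [0,0]
}}

```text
t: 48.75
tool_pos: [0.5121, -0.3001, 0.0836]
orientation: [-3.132, 0.239, 0.002]
force: [-3.5, 0.2, 1.4]
opening: 0.0006
gripper_force: 1.5
```

Emit:
{"method": "apply_moves", "body": {
  "delta_pos": [
    [0.2,0,0],
    [0,0,0]
  ],
  "twist": [0,0]
}}

```text
t: 49.0
tool_pos: [0.5151, -0.3005, 0.0836]
orientation: [3.132, -0.239, 0.001]
force: [-0.7, -0.5, 0.5]
opening: 0.0005
gripper_force: 0.0
```

Emit:
{"method": "apply_moves", "body": {
  "delta_pos": [
    [0.2,0,0],
    [0.1,0,0],
    [0,0,0]
  ],
  "twist": [0,0,0]
}}

```text
t: 49.38
tool_pos: [0.5159, -0.3005, 0.0834]
orientation: [-3.132, 0.239, 0.006]
force: [-10.3, 2.9, 7.9]
opening: 0.0009
gripper_force: 5.6
```

Emit:
{"method": "apply_moves", "body": {
  "delta_pos": [
    [0.1,0,0],
    [0.1,0,0],
    [0,0,0]
  ],
  "twist": [0,0,0]
}}

```text
t: 49.75
tool_pos: [0.516, -0.3005, 0.0835]
orientation: [-3.131, 0.239, 0.012]
force: [-21.5, 5.2, 16.0]
opening: 0.0004
gripper_force: 11.3
```

The drawer is hard against its stop and the catch snapped. Backing off, then going to the switch with a half turn so joint 6 has range.

Emit:
{"method": "apply_moves", "body": {
  "delta_pos": [
    [-1,0,0],
    [-3,0,0],
    [0,0,-4],
    [0,0,-5],
    [0,0,-5],
    [0,0,-5.7],
    [0,0,0],
    [0,0,0]
  ],
  "twist": [0,0,0,0,0,0,-0.175,-0.175]
}}

```text
t: 50.75
tool_pos: [0.4805, -0.2954, 0.2819]
orientation: [3.123, 0.319, 0.004]
force: [0.2, -0.1, 0.1]
opening: 0.0006
gripper_force: 0.0
```

Emit:
{"method": "apply_moves", "body": {
  "delta_pos": [
    [0,0,0],
    [0,0,0],
    [0,0,0],
    [0,0,0],
    [0,0,0],
    [0,0,0],
    [0,0,0],
    [0,0,0]
  ],
  "twist": [-0.175,-0.175,-0.175,-0.175,-0.175,-0.175,-0.175,-0.175],
  "gripper": 5
}}

```text
t: 51.75
tool_pos: [0.4801, -0.2951, 0.2805]
orientation: [2.184, 2.257, 0.001]
force: [0.5, -0.2, -0.3]
opening: 0.0497
gripper_force: 0.0
```

Emit:
{"method": "apply_moves", "body": {
  "delta_pos": [
    [0,0,0],
    [0,0,0],
    [0,0,0],
    [0,0,0],
    [0,0,0],
    [0,0,0],
    [0,0,0],
    [0,0,0]
  ],
  "twist": [-0.175,-0.175,-0.175,-0.175,-0.175,-0.175,-0.175,-0.167]
}}

```text
t: 52.75
tool_pos: [0.4801, -0.295, 0.2805]
orientation: [0.229, 3.133, -0.0]
force: [0.1, 0.0, -0.8]
opening: 0.0498
gripper_force: 0.0
```

```bash
python3 -c "
from h import *
go(.652,-.149,.28,171.3);s=robot.read_state();print(s['q'],s['tool_pos'])"
```

```text
shift cm [-14.88  16.95   0.06] twist 0.006 heading 171.6 tilt 0.04
[-6.42208078e-01  1.83531681e-02  1.53903561e+00  2.85384519e-04
  1.58357408e+00 -2.06703888e+00] [ 0.48009976 -0.29504214  0.28050598]
```

Emit:
{"method": "apply_moves", "body": {
  "delta_pos": [
    [-2.98,3.39,0],
    [-2.98,3.39,0],
    [-2.98,3.39,0],
    [-2.98,3.39,0],
    [-2.96,3.39,0],
    [0,0,0],
    [0,0,0],
    [0,0,0]
  ],
  "twist": [0,0,0,0,0,0,0,0]
}}

```text
t: 53.75
tool_pos: [0.6521, -0.151, 0.2808]
orientation: [0.24, 3.132, -0.0]
force: [0.6, 0.1, -0.3]
opening: 0.0501
gripper_force: 0.0
```

Run:
```python
from h import *
go(.652,-.149,.182,171.3)
w=cam("wrist");save(w,"w14");u=proj(w,[.652,-.149,.18])[0];print(u)
g=w["frame"].max(2);m=((g<60)).astype(np.uint8)
n,L,st,ce=cv2.connectedComponentsWithStats(m)
for i in range(1,n):
    if st[i,4]>200:
        q=np.argwhere(L==i)[:,::-1].astype(np.float32);r=cv2.minAreaRect(q)
        print(st[i],np.round(ce[i],1),[np.round(x,1) for x in r],np.round(onz(w,r[0],.18),4))
for t in (25,40,60,80,110):print(t,int((g<t).sum()))
x,y=u.astype(int);print(g[y-70:y+71:7,x-84:x+85:7])
```

```text
shift cm [0.04 0.2  9.88] twist -0.001 heading 171.2 tilt 0.02
[322.11130155 212.86174238]
[     0      0    640    372 115737] [396.2 121.3] [array([319.5, 185.5]), array([639., 371.]), np.float64(0.0)] [ 0.6308 -0.1477  0.18  ]
[  89   91  111   30 3216] [144.2 105.4] [array([144. , 105.5]), array([110.,  29.]), np.float64(0.0)] [ 0.5561 -0.2597  0.18  ]
[ 298  167   56   77 2612] [325.5 202.8] [array([325.8, 204.8]), array([62.9, 62.2]), np.float64(45.0)] [ 0.6461 -0.1453  0.18  ]
[ 207  240  223   60 1700] [322.6 278.4] [array([318. , 269.5]), array([222.,  59.]), np.float64(-0.0)] [ 0.6979 -0.1592  0.18  ]
[    0   265   640   135 19462] [155.4 337.3] [array([319.5, 332. ]), array([134., 639.]), np.float64(90.0)] [ 0.7547 -0.1667  0.18  ]
[ 364  334   35   38 1092] [379.1 354. ] [array([381. , 352.5]), array([37., 34.]), np.float64(90.0)] [ 0.7826 -0.118   0.18  ]
25 68
40 14401
60 143894
80 148477
110 166156
[[205 204 205 204 204 204 204 140 140 141 146 146 146 145 146 145 141 141
  136  42  42  43  42  43  42]
 [234 234 234 234 234 234 180 233 233 233 233 234 234 235 235 235 2
[... 1333 characters left out ...]
33 234 234 235  41  42 235 236 236 236
  236 129 129 129  42  42  43]
 [182 130 129 130  33 234 226 233 233 234 234 235 235 235 236 235 236 236
  231  43 130 129 129  79  42]
 [129 130 130 129  34 234 227 233 233 234 234 235 235 235 236 235 236 236
  227  28 129 129 130 129  42]
 [129 129 130 128  34 234 229 233 233 234 234 234 235 235 235 236 236 235
  224  27 102 129 130 129 130]
 [129 130 129  33  34 234 230 233 233 234 234 234 235 235 235 235 235 235
  234  26  33 129 130 129 130]
 [129 129 132  35  33 233 231 233 233 234 234 234 235 235 235 235 235 235
  235  27  26 129 129 130 129]
 [129 129  38  35  49 233 231 233 233 234 234 234 235 235 235 235 235 235
  234  27  27  44 129 130 130]]
```

Run:
```python
from h import *
w=cam("wrist");f=w["frame"].max(2);x0,x1,y0,y1=278,368,145,250
sub=(f[y0:y1,x0:x1]<180).astype(np.uint8);sub=cv2.morphologyEx(sub,cv2.MORPH_OPEN,np.ones((7,7)))
n,L,st,ce=cv2.connectedComponentsWithStats(sub);i=1+np.argmax(st[1:,4]);print(st[i],ce[i]+[x0,y0])
m=(L==i)
for y in range(0,m.shape[0],5):
    r=np.flatnonzero(m[y]); 
    if len(r): print(y+y0,r[0]+x0,r[-1]+x0, "|",[int(v) for v in f[y+y0,308:352:2]])
for z in(.15,.152,.18):print(z,proj(w,[.652,-.149,z])[0],proj(w,[.652,-.144,z])[0])
for uv in [(329,196)]:print(onz(w,uv,.152))
for uv in [(329,206)]:print(onz(w,uv,.18))
```

```text
[   5   10   85   90 5593] [325.50634722 197.21902378]
155 321 331 | [235, 235, 235, 235, 235, 206, 181, 154, 150, 146, 148, 167, 191, 220, 236, 236, 236, 236, 236, 237, 236, 236]
160 305 347 | [125, 129, 129, 129, 130, 130, 131, 130, 97, 32, 95, 131, 131, 131, 131, 130, 131, 133, 136, 155, 221, 236]
165 298 353 | [128, 128, 128, 129, 129, 128, 129, 129, 96, 32, 109, 130, 130, 131, 131, 131, 131, 131, 131, 131, 131, 132]
170 293 358 | [128, 128, 128, 128, 128, 59, 24, 27, 27, 28, 30, 30, 29, 52, 129, 130, 130, 131, 131, 131, 131, 131]
175 290 362 | [127, 121, 62, 30, 44, 27, 36, 41, 78, 231, 226, 44, 44, 43, 39, 44, 61, 130, 129, 130, 130, 130]
180 287 365 | [41, 45, 46, 46, 46, 28, 38, 41, 85, 240, 236, 47, 48, 43, 38, 48, 47, 49, 60, 60, 130, 130]
185 285 366 | [45, 46, 44, 44, 45, 29, 38, 42, 85, 240, 233, 48, 47, 42, 36, 47, 47, 48, 48, 48, 53, 75]
190 284 367 | [43, 44, 43, 44, 45, 28, 37, 41, 84, 239, 233, 47, 47, 42, 38, 45, 46, 47, 47, 46, 46, 48]
195 283 367 | [43, 43, 44, 43, 43, 29, 37, 40, 85, 239, 233, 46, 46, 40, 37, 45, 45, 45, 46, 45, 46, 45]
200 284 367 | [42, 42, 42
[... 515 characters left out ...]
23, 123, 118, 91, 27, 37, 42, 42, 44, 44, 44, 44, 41, 85, 124, 125, 124, 125, 125, 125, 125]
230 301 349 | [124, 123, 123, 124, 123, 25, 37, 43, 43, 43, 43, 44, 43, 40, 105, 124, 124, 125, 125, 125, 125, 193]
235 311 340 | [230, 191, 121, 124, 123, 27, 37, 42, 42, 42, 42, 43, 42, 39, 124, 124, 176, 229, 236, 236, 236, 236]
240 318 335 | [234, 234, 234, 235, 235, 27, 36, 41, 43, 42, 43, 43, 42, 39, 235, 236, 236, 236, 236, 235, 236, 236]
0.15 [321.79663589 202.44215359] [327.66807217 201.56785164]
0.152 [321.81958743 203.06514563] [327.73161488 202.18525225]
0.18 [322.17775447 212.78715984] [328.72330336 211.8208035 ]
[ 0.64688801 -0.14218248  0.152     ]
[ 0.64751259 -0.14313419  0.18      ]
```

Emit:
{"method": "apply_moves", "body": {
  "delta_pos": [
    [0.5,0.54,0],
    [0,0,3],
    [0,0,3],
    [0,0,2.4],
    [0,0,1.48],
    [0,0,0],
    [0,0,0]
  ],
  "twist": [0,0,0,0,0,0,0]
}}

```text
t: 54.72
tool_pos: [0.6491, -0.1442, 0.1832]
orientation: [0.238, 3.131, -0.001]
force: [0.8, -0.1, 0.1]
opening: 0.0499
gripper_force: 0.0
```

Emit:
{"method": "apply_moves", "body": {
  "delta_pos": [
    [0,0,0],
    [0,0,0],
    [0,0,0],
    [0,0,0],
    [0,0,0],
    [0,0,0]
  ],
  "twist": [0,0,0,0,0,0],
  "gripper": 0.5,
  "squeeze": 15
}}

```text
t: 55.48
tool_pos: [0.6485, -0.1441, 0.1818]
orientation: [-0.238, -3.133, 0.0]
force: [0.1, -1.1, 0.4]
opening: 0.0142
gripper_force: 15.0
```

```bash
python3 -c "
from h import *
go(.648,-.145,.182,171.3);s=robot.read_state();print(s['force'],s['wrist_torque'],s['opening'],s['q'][5])"
```

```text
shift cm [ 0.04 -0.09 -0.02] twist -0.0 heading 171.3 tilt 0.01
[ 0.0903336  -1.10171429  0.42763872] [-0.10412382  0.08940374 -0.03833631] 0.014176206669776103 -1.7145687151527658
```

Gripped on the 14 mm bar. Turning clockwise.

Emit:
{"method": "apply_moves", "body": {
  "delta_pos": [
    [0,0,0],
    [0,0,0],
    [0,0,0],
    [0,0,0],
    [0,0,0],
    [0,0,0],
    [0,0,0],
    [0,0,0]
  ],
  "twist": [0.14,0.14,0.14,0.14,0.14,0.14,0.14,0.06]
}}

```text
t: 56.48
tool_pos: [0.6504, -0.1417, 0.1819]
orientation: [1.764, 2.597, 0.007]
force: [9.9, 7.1, -3.4]
opening: 0.0139
gripper_force: 15.0
```

Emit:
{"method": "apply_moves", "body": {
  "delta_pos": [
    [0,0,0],
    [0,0,0],
    [0,0,0]
  ],
  "twist": [0.03,0,0]
}}

```text
t: 56.85
tool_pos: [0.6504, -0.1417, 0.1818]
orientation: [1.799, 2.574, 0.007]
force: [9.4, 7.1, -3.7]
opening: 0.0139
gripper_force: 15.1
```

```bash
python3 -c "
from h import *
go(.648,-.145,.182,111.3);s=robot.read_state();print(s['force'],s['wrist_torque'],s['opening'],s['q'][5])"
```

```text
shift cm [-0.23 -0.33 -0.02] twist -0.021 heading 110.1 tilt 0.27
[ 9.35811537  7.14397407 -3.68886653] [ 1.19979679 -1.55684944  0.28255658] 0.013909083765879673 -0.6448767273438626
```

Emit:
{"method": "apply_moves", "body": {
  "delta_pos": [
    [0,0,0],
    [0,0,0],
    [0,0,0],
    [0,0,0],
    [0,0,-2],
    [0,0,-3],
    [0,0,-4],
    [0,0,0]
  ],
  "twist": [0,0,0,0,0,0,0,0],
  "gripper": 4.5
}}

```text
t: 57.85
tool_pos: [0.6507, -0.1447, 0.2788]
orientation: [1.797, 2.566, 0.005]
force: [-0.2, 0.0, 0.2]
opening: 0.0451
gripper_force: 0.0
```

Emit:
{"method": "apply_moves", "body": {
  "delta_pos": [
    [0,0,-3],
    [0,0,0],
    [0,0,0]
  ],
  "twist": [0,0,0]
}}

```text
t: 58.22
tool_pos: [0.6483, -0.1439, 0.3008]
orientation: [-1.802, -2.573, 0.0]
force: [0.5, 0.4, -0.1]
opening: 0.0449
gripper_force: 0.0
```

Run:
```python
from h import *
w=cam("wrist");save(w,"w15");f=w["frame"].max(2)
print(robot.read_state()["tool_pos"])
# white pointer stripe on the bar: expected between centre and one end at height .18
a=-.1525
u=proj(w,[.648,-.145,.18])[0];x,y=u.astype(int)
sub=(w["frame"].min(2)[y-60:y+60,x-60:x+60]>170).astype(np.uint8)
n,L,st,ce=cv2.connectedComponentsWithStats(sub)
for i in range(1,n):
    if 30<st[i,4]<800:
        q=np.argwhere(L==i)[:,::-1].astype(np.float32)+[x-60,y-60];r=cv2.minAreaRect(q.astype(np.float32));b=cv2.boxPoints(r)
        P=[onz(w,k,.18)[:2] for k in b];d=[P[1]-P[0],P[2]-P[1]];d=max(d,key=np.linalg.norm)
        print(st[i],np.round(r[1],1),np.round(np.mean(P,0),4),"len",round(np.linalg.norm(d),4),"dir",round(np.degrees(np.arctan2(d[1],d[0]))%180,1))
# drawer: handle bar seen by the side camera, pots, scanner
S=cam("side");save(S,"s15")
h=proj(S,[[.711-.98842*.18-.04*.1519+.0,-.2901+.1519*.18-.04*.988,.095]]);print("handle expected at",h, S["frame"][int(h[0,1])-4:int(h[0,1])+5:2,int(h[0,0])].tolist())
```

```text
[ 0.64804767 -0.1438395   0.30018018]
[61 29  4 20 74] [19.  3.] [ 0.6432 -0.1274] len 0.0155 dir 110.2
handle expected at [[394.81214314 284.75773667]] [[213, 207, 214], [236, 236, 242], [184, 181, 186], [116, 115, 111], [42, 43, 45]]
```

```bash
python3 -c "
from plant import robot
print(robot.close_job())"
```

```text
the job is handed in; nothing more can be done
None
```

I handed the job in at about 58 s: both pots and the incubator label were scanned, the scanner is back in its cradle, both pots stand upright in the closed drawer, and the switch is on. There was no confirmation of the label reads and no judged result came back; one pot was knocked about 3 cm inside the drawer but stayed upright.

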